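Put the garment-care tools away in their tray

TASK

Tidy the laundry counter: lay the clothes brush (bristles down), the stain scraper that was left lying across the bamboo tray, and the wooden sweater comb each in the compartment of the tray that is shaped for it, flat and fully down on the compartment floor. Lower them into place rather than dropping them, and leave every other thing on the counter where it stands.

Things in the scene. Friction and masses are not known exactly. Their poses are not given: they have to be found in the camera images.
- tray: Light bamboo tray with grey felt-lined compartments, fixed to the counter, any yaw: 310 (its x) x 138 (its y) x 20 mm high; origin under its centre, on the counter. Three flat-floored compartments are sunk in its flat top (z 20 mm), each about 5 mm wider than its tool all round, with a wide and a narrow bay, so that the tool fits one way round only.
- brush_place (a point): Where the seated brush's origin belongs: on its compartment's floor, at (-50, -34, 4) mm in the tray's frame (axes as the tray's). Compartment 16 mm deep: wide bay x -145 to -40, y -59 to -9, narrow bay x -40 to 45, y -49 to -19 (tray frame). The head points to the tray's -x: brush yaw = tray yaw + pi.
- scraper_place (a point): Where the seated scraper's origin belongs: on its compartment's floor, at (-45, 29, 10) mm in the tray's frame (axes as the tray's). Compartment 10 mm deep: wide bay x -30 to 45, y -1 to 59, narrow bay x -135 to -30, y 13 to 45 (tray frame). The blade points to the tray's +x: scraper yaw = tray yaw.
- comb_place (a point): Where the seated comb's origin belongs: on its compartment's floor, at (100, 0, 10) mm in the tray's frame (axes as the tray's). Compartment 10 mm deep: wide bay x 55 to 145, y 26.5 to 58.5, narrow bay x 86 to 114, y -58.5 to 26.5 (tray frame). The crossbar points to the tray's +y: comb yaw = tray yaw + pi/2.
- brush: Wooden clothes brush, bristles down on the counter left or right of the tray, any yaw; 180 mm long along its x, 30 tall, 80 to 150 g. Origin at mid-length on its underside. Head x -5 to 90, 40 wide, wood z 10 to 30 over black bristles 34 wide; handle x -90 to -5, 20 wide, z 10 to 28. Weight centred near x 20: grasp the head's 40 mm width at x 25.
- brush_head (a point): Middle of the brush head's underside, at x = 42.5 mm on the brush.
- scraper: Stain scraper, 170 mm long along its x, lying flat across the tray's top (underside at tray z 20 mm), 70 to 140 g. Origin at mid-length on its underside. Wooden handle x -85 to 20, 22 wide, 20 tall; steel blade x 20 to 85, 50 wide, 3 thick, level with the underside. Weight centred within 10 mm of the origin: grasp the handle near x 0.
- scraper_blade (a point): Middle of the blade's underside, at x = 52.5 mm on the scraper.
- comb: T-shaped wooden sweater comb with short steel teeth, flat on the counter on the side where the brush is not, any yaw; 107 mm long along its x, 20 tall throughout, 50 to 100 g. Origin at mid-length on its underside. Crossbar x 31.5 to 53.5, 80 long in y; handle x -53.5 to 31.5, 18 wide. Weight centred near x 18: grasp the handle near x 10.
- comb_head (a point): Middle of the crossbar's underside, at x = 42.5 mm on the comb.
- bottle: White detergent bottle, 60 mm across, 160 tall, standing close beside the brush on its -y side (its axis 78 to 90 mm off the brush's axis, anywhere from mid-length to the handle's end); origin under its centre. A bystander.
- peg_a: Wooden clothes peg, 72 x 10 x 12 mm, lying beside the brush's handle (about 30 mm from its surface, on the brush's +y side); origin at the centre of its underside. A bystander.
- cup: White measuring cup, 60 mm across, 55 tall, open at the top, beside the comb's handle on its +y side, its axis 70 to 80 mm off; origin under its centre. A bystander.
- peg_b: Another clothes peg, 72 x 10 x 12 mm, lying in front of the comb's crossbar, about 20 mm from it; origin at the centre of its underside. A bystander.
- soap: White soap bar, 55 x 85 x 28 mm, on the counter 20 to 45 mm beyond the tray's +y long side; origin at the centre of its underside. A bystander.
- spool: Thread spool, 38 mm across, 55 tall, standing on the counter beside the tray's -y long side, about 25 to 40 mm from it; origin under its centre. A bystander.
- spray: Aluminium spray can, 52 mm across, 170 tall, standing beyond the tray to the left or right; origin under its centre. A bystander.
- jar: White jar with a grey lid, 68 mm across, 90 tall, standing beyond the tray on the other side from the spray can; origin under its centre. A bystander.
There are look-alikes about, which are no part of the job. What is shaped like the scraper but blue or red is not meant.

How it is judged:
By the outcome, as a careful person would: the job done as asked, in the order asked, and still so for the second after the job is handed in, with the robot touching nothing.
It also fails if it takes over 72 s, if anything falls off the work surface, if the arm or the gripper's body presses on something with over 40 N, if the wrist force passes 120 N, or if a joint passes its speed limit or range.

ROBOT

A 6-joint arm with a two-finger parallel gripper is mounted at the origin on the work surface. World frame = base frame: x ahead of the robot, y to its left, z up, the work surface at z = 0. Lengths are in mm, angles in degrees, forces in N, time in s.
With the tool pointing down it reaches from about 350 to 850 mm from the base axis. Payload 8.1 kg.
Tool frame: the origin (TCP) lies midway between the tips of the shut fingers; the grasp point (between the pads) lies grip_depth behind it (grip_depth is the distance from the TCP to the grasp point, in mm); z points along the fingers, y is the line along which they close (so a half turn about z gives the same grasp; the last joint's range is limited). The gripper opens to 85 mm and grips with 20 to 120 N. Pads are 22 mm wide; open, the fingers measure 114 mm over their backs; the gripper's body (76 mm by 85 mm) begins 54 mm behind the grasp point. The pads swing forward as they close: fully open they stand 13 mm farther back than shut.
Start: joints at [58.19, 7.471, 85.268, -0, 87.261, -4.893], TCP at [271.605, 535.01, 231.292] pointing down, gripper open.
Joint ranges: [-169.43, 169.43], [-51.17, 129.36], [1.28, 143.12], [-76.62, 256.62], [0, 156.53], [-152.29, 152.29]. Speed limits (degrees/s): [136.94, 136.94, 159.86, 180, 180, 180].

INTERFACE

Orientations are given as [roll, pitch, yaw] about the fixed x, y, z axes, in that order (R = Rz(yaw) Ry(pitch) Rx(roll)).
In Python, from bench import sense, snapshot, hand_in, grip_depth gives the robot as it stands. The module is installed in compiled form; this text tells all that it offers.
- The arm moves only by the tool apply_moves, never from a script. Its argument "series" is text: rows parted by semicolons, each of 5 numbers parted by spaces: the shift along the tool's x, y, z each as a share of 0.3 m, from -1 to 1, then the turn about the tool's z as a share of 2 rad, from -1 to 1, then the gripper's target within -1 to 1 (shut at 1, half-way at 0, fully open at -1). In form: tx ty tz twist gripper; .... A call has 1 to 5 rows; each row shifts and turns the commanded pose from where the row before left it, along the tool's axes as they then stand; what a row does not reach is not made up. A row lasts 1/12 s, in which the tool goes at most 41.7 mm and 7.16 degrees, less where a joint would pass 70% of its speed; a pose out of reach is approached as far as the arm can. A call with a number of a shift or a turn outside -1 to 1 is refused whole. A call with a gripper value outside its range is refused whole. The fingers move at their own pace and stop on an object; "squeeze" is the grip in N (left out, the last holds). Time passes only in rows, so rows that do not move let the fingers close. It gives the time, the measured TCP pose, the force, the opening and the grip force at its end, in the units of the state.
- sense(): the state, without advancing time (a new reading comes with each control period).
- snapshot(name): name is "scene" or "top" or "wrist"; returns a dict with "frame" (400x640x3 uint8, blue, green, red), "depth" (400x640 float32, mm along the optical axis (not along the pixel's ray), 0 where there is no reading), "intrinsics" (3x3 intrinsics, pixels), "extrinsics" (4x4, takes a point from camera to world coordinates); the wrist camera has in their place "tool_from_camera" (4x4, takes a point from camera to tool coordinates, whose origin is the TCP and whose axes are the flange's). Camera axes: x right, y down, z forward; pixel columns grow to the right and rows downward; lengths in mm; the calibration is good to about 2 mm. A picture is of the moment at which its call begins: read the wrist's pose just before it.
- hand_in(): hands the job in; it is judged then, once.
The state is a dict: "time": time; "joint_pos": joint angles; "qd": joint speeds; "joint_efforts": joint torques, N m; "tool_pos": TCP position; "tcp_rot": TCP orientation; "ft_force": force on the tool from outside, world axes, zero at the start; "wrist_torque": the same for the moment, N m; "finger_gap": finger opening in mm; "grip_force": force on a finger pad.
Only numpy, scipy, OpenCV 4.12 (cv2) and the standard library are available. Lean on these libraries where they do the work, as an engineer would, in place of code of your own. Each camera call takes 0.05 s, during which the arm holds its last target. There are 200 camera calls.

## Working session

There is one attempt and no reset: what is moved stays moved. The work goes in short steps, Python scripts to look and compute and a tool call to move; the robot and the scene stay as the last step left them, time stands still between calls to the robot, and variables do not carry over. Pictures are saved under pics/ and viewed, at most 10 in all, crops included, and the job is handed in when it is done.

Besides the shell and the picture viewer there is one more tool, called after ">>>" as name(argument=value, ...) on one line, values as JSON. apply_moves: Moves the arm, as the interface text tells. Its arguments: {"type":"object","properties":{"series":{"type":"string"},"squeeze":{"type":"number"}},"required":["series"]}

```bash
mkdir -p pics; python3 - <<'E'
from bench import sense,snapshot,grip_depth
import cv2,numpy as np
s=sense();print(grip_depth,s)
for n in("top","scene"):
    d=snapshot(n);cv2.imwrite(f"pics/{n}0.png",d["frame"]);np.savez(f"{n}0.npz",**d);print(n,d["intrinsics"],d["extrinsics"].round(3))
E
```

```text
18.700000000000003 {'time': 0.0, 'joint_pos': array([ 5.81889451e+01,  7.51435187e+00,  8.53293070e+01,  4.12987011e-04,
        8.72619773e+01, -4.89171980e+00]), 'qd': array([-0.01980867,  0.0077233 , -0.13781047, -0.0713985 , -0.10055929,
        0.03240588]), 'joint_efforts': array([ 1.67509279e-03, -5.69404328e+01, -5.00544691e+01, -1.93723071e-05,
        1.48972141e-02, -4.66480606e-05]), 'tool_pos': array([271.31540336, 534.53509599, 230.25205477]), 'tcp_rot': array([-1.79894784e+02, -9.41887437e-03,  1.53080636e+02]), 'ft_force': array([-0.73669071,  0.56756798, -0.03584919]), 'wrist_torque': array([-0.01857243, -0.0324558 , -0.03738907]), 'grip_force': 0.0, 'finger_gap': 85.4595885554711}
top [[384.67476526   0.         315.4714176 ]
 [  0.         384.67476526 196.78800373]
 [  0.           0.           1.        ]] [[ 1.700000e-02 -9.970000e-01  8.100000e-02  3.857070e+02]
 [-1.000000e+00 -1.600000e-02  6.000000e-03 -2.082100e+01]
 [-5.000000e-03 -8.100000e-02 -9.970000e-01  1.201601e+03]
 [ 0.000000e+00  0.000000e+00  0.000000e+00  1.000000e+00]]
scene [[398.04340513   0.         321.72788082]
 [  0.         398.04340513 198.41941759]
 [  0.           0.           1.        ]] [[-1.000000e-01  8.350000e-01 -5.400000e-01  1.066944e+03]
 [ 9.950000e-01  8.500000e-02 -5.300000e-02  3.230900e+01]
 [ 2.000000e-03 -5.430000e-01 -8.400000e-01  9.551910e+02]
 [ 0.000000e+00  0.000000e+00  0.000000e+00  1.000000e+00]]
```

View pics/top0.png

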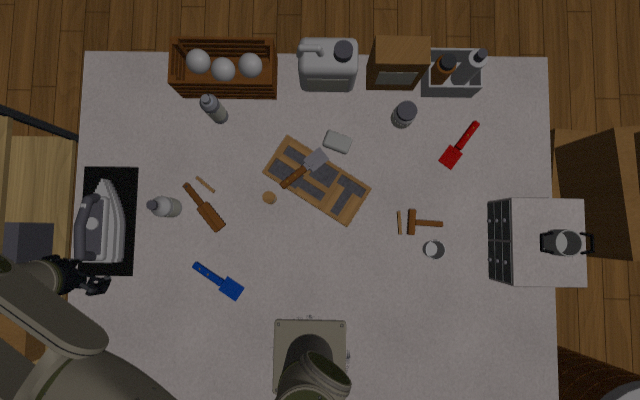

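The top view shows the brush at (205,208), the scraper across the tray at (305,170), the tray at (317,180) and the comb at (423,222). The scraper look-alikes are blue at (218,280) and red at (460,145). The wooden-handled one with a steel blade, lying on the tray, is the one meant. I'll enlarge that area to confirm.

```bash
python3 - <<'E'
import cv2,numpy as np
f=np.load("top0.npz")["frame"][110:270,145:455]
g=cv2.convertScaleAbs(cv2.resize(f,None,fx=2.58,fy=2.58,interpolation=cv2.INTER_CUBIC),alpha=1.6)
a=cv2.convertScaleAbs(cv2.resize(np.load("top0.npz")["frame"][125:235,255:380],None,fx=6.4,fy=5.4,interpolation=cv2.INTER_CUBIC),alpha=1.6)
cv2.imwrite("pics/c1.png",g);cv2.imwrite("pics/c2.png",a)
E
```

```text
(no output)
```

View pics/c1.png

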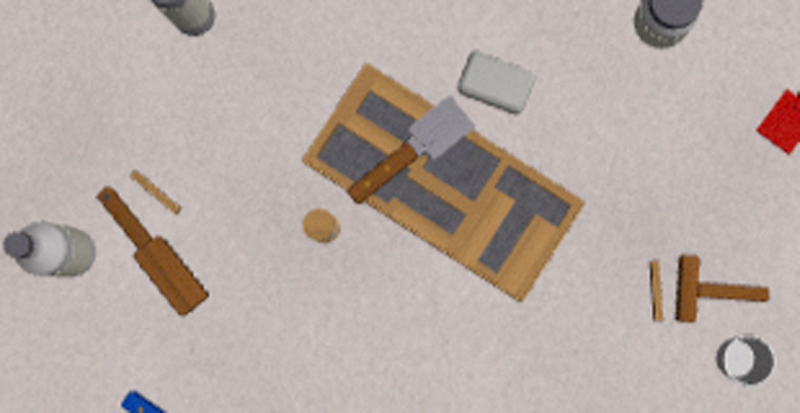

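View pics/c2.png

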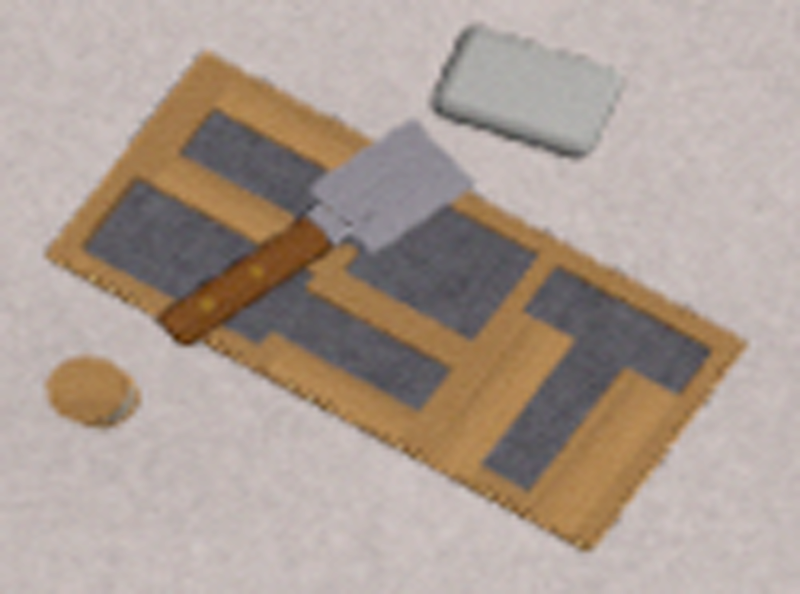

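The crop confirms it: the wooden-handled, steel-bladed scraper lies across the tray, with its blade at c2 (392,187) and handle end at (172,330). It covers the brush bay, so it goes first. Bottle at c1 (70,250), spool (320,225), soap (497,80), cup (745,360).

```bash
cat > h.py <<'E'
import numpy as np
from bench import sense,snapshot
def ray(uv,z,K,T):
    uv=np.atleast_2d(uv).astype(float)
    d=np.c_[uv,np.ones(len(uv))]@np.linalg.inv(K).T@T[:3,:3].T
    o=T[:3,3];return o+d*((z-o[2])/d[:,2])[:,None]
def fit(P,M):
    "rigid 2D fit: model M -> world P; returns x,y,yaw,residuals"
    P=np.array(P)[:,:2];M=np.array(M,float)
    a=M-M.mean(0);b=P-P.mean(0);y=np.arctan2((a[:,0]*b[:,1]-a[:,1]*b[:,0]).sum(),(a*b).sum())
    R=np.array([[np.cos(y),-np.sin(y)],[np.sin(y),np.cos(y)]]);t=P.mean(0)-R@M.mean(0)
    return t.round(1),round(np.degrees(y),1),(P-(M@R.T+t)).round(1).tolist()
def pt(t,yaw,p):
    y=np.radians(yaw);return np.array(t)+[np.cos(y)*p[0]-np.sin(y)*p[1],np.sin(y)*p[0]+np.cos(y)*p[1]]
def go(x,y,z,yaw=None):
    "total move in the row units from the sensed pose (level tool assumed)"
    s=sense();p=s["tool_pos"];w=s["tcp_rot"][2];a=np.radians(w)
    d=np.array([x,y,z])-p
    tx=d[0]*np.cos(a)+d[1]*np.sin(a);ty=d[0]*np.sin(a)-d[1]*np.cos(a)
    tw=0 if yaw is None else -((yaw-w+180)%360-180)
    n=np.linalg.norm(d)/41
    print("pos",p.round(1),"rot",s["tcp_rot"].round(1),"gap",s["finger_gap"].round(1),"t",s["time"],"q",s["joint_pos"].round())
    print("total tx %.3f ty %.3f tz %.3f tw %.4f  rows>=%.1f/%.1f"%(tx/300,ty/300,-d[2]/300,tw/114.59,n,abs(tw)/7.16))
def wristT(d):
    from scipy.spatial.transform import Rotation as R
    raise SystemExit
E
python3 - <<'E'
from h import *
d=np.load("top0.npz");K,T=d["intrinsics"],d["extrinsics"]
c1=lambda L:np.array(L)/2.58+[145,110]
c2=lambda L:np.array(L)/[6.4,5.4]+[255,125]
print("tray",fit(ray(c2([(205,52),(747,345),(590,545),(50,252)]),20,K,T),[(-155,69),(155,69),(155,-69),(-155,-69)]))
print("scr",fit(np.r_[ray(c2([(415,120),(472,186),(370,255),(312,190)]),23,K,T),ray(c2([(175,330)]),40,K,T)],[(85,25),(85,-25),(20,-25),(20,25),(-85,0)]))
print("brush",fit(ray(c1([(104,190),(207,295),(183,314),(160,237),(135,256)]),29,K,T),[(-90,0),(90,20),(90,-20),(-5,20),(-5,-20)]))
print("comb",fit(ray(c1([(680,256),(699,257),(697,321),(677,321),(768,294)]),20,K,T),[(53.5,-40),(31.5,-40),(31.5,40),(53.5,40),(-53.5,0)]))
for n,u,z in(("bottle",(82,252),0),("spool",(322,222),55),("cup",(745,358),55)):print(n,ray(c1([u]),z,K,T).round())
D=d["depth"];v,u=190,317;print(D[v,u])
E
```

```text
tray (array([534. , -17.4]), np.float64(-122.0), [[0.7, 1.0], [-1.2, -1.3], [0.7, 0.1], [-0.2, 0.3]])
scr (array([563.8,  25.2]), np.float64(-50.2), [[-0.9, -0.6], [-0.5, 3.2], [0.4, 1.9], [-0.9, -1.3], [1.8, -3.2]])
brush (array([447.3, 329.9]), np.float64(-139.7), [[-0.6, -1.4], [1.1, 3.1], [4.2, 0.1], [-3.7, -0.1], [-0.9, -1.8]])
comb (array([ 407.7, -351.9]), np.float64(87.4), [[-1.7, 0.2], [-1.6, -0.4], [2.5, -1.3], [1.1, 0.3], [-0.3, 1.2]])
bottle [[442. 420.   0.]]
spool [[479. 123.  55.]]
cup [[ 331. -366.   55.]]
1204.3004
```

```bash
python3 - <<'E'
from h import *
go(563.8,25.2,230,129.8)
d=snapshot("wrist");print(d["tool_from_camera"].round(3),d["intrinsics"])
print(pt((534,-17.4),-122,(-45,29)),pt((534,-17.4),-122,(-50,-34)),pt((534,-17.4),-122,(100,0)))
E
```

```text
Traceback (most recent call last):
  File "h.py", line 22, in go
    print("pos",p.round(1),"rot",s["tcp_rot"].round(1),"gap",s["finger_gap"].round(1),"t",s["time"],"q",s["joint_pos"].round())
                                                             ^^^^^^^^^^^^^^^^^^^^^
AttributeError: 'float' object has no attribute 'round'
```

```bash
sed -i 's/s\["finger_gap"\].round(1)/round(s["finger_gap"],1)/' h.py; python3 - <<'E'
from h import *
go(563.8,25.2,230,129.8)
d=snapshot("wrist");print(d["tool_from_camera"].round(3),d["intrinsics"])
print(pt((534,-17.4),-122,(-45,29)),pt((534,-17.4),-122,(-50,-34)),pt((534,-17.4),-122,(100,0)))
E
```

```text
pos [271.3 534.6 230.3] rot [-179.9   -0.   153.1] gap 85.2 t 0.1 q [58.  8. 85. -0. 87. -5.]
total tx -1.638 ty -1.073 tz 0.001 tw 0.2032  rows>=14.3/3.3
[[  -0.      -0.963   -0.268   67.646]
 [   1.      -0.       0.      -1.372]
 [  -0.      -0.268    0.963 -143.288]
 [   0.       0.       0.       1.   ]] [[277.23251893   0.         316.45878949]
 [  0.         277.23251893 201.11749836]
 [  0.           0.           1.        ]]
[582.43976168   5.39450566] [531.66232794  43.01965979] [ 481.00807358 -102.20480962]
```

>>> apply_moves(series="-0.109 -0.0715 0 0 -1; -0.109 -0.0715 0 0 -1; -0.109 -0.0715 0 0 -1; -0.109 -0.0715 0 0 -1; -0.109 -0.0715 0 0 -1", squeeze=50)

```text
time: 0.57
tool_pos: [369.1, 363.7, 231.0]
tcp_rot: [-180.0, -0.0, 153.1]
ft_force: [0.5, 0.3, 0.2]
finger_gap: 85.0
grip_force: 0.0
```

>>> apply_moves(series="-0.109 -0.0715 0 0 -1; -0.109 -0.0715 0 0 -1; -0.109 -0.0715 0 0 -1; -0.109 -0.0715 0 0 -1; -0.109 -0.0715 0 0 -1")

```text
time: 0.98
tool_pos: [466.5, 193.9, 231.2]
tcp_rot: [180.0, -0.0, 153.1]
ft_force: [0.6, 0.9, -0.2]
finger_gap: 85.2
grip_force: 0.0
```

>>> apply_moves(series="-0.109 -0.0715 0 0 -1; -0.109 -0.0715 0 0 -1; -0.109 -0.0715 0 0 -1; -0.109 -0.0715 0 0 -1; -0.109 -0.0715 0 0 -1")

```text
time: 1.4
tool_pos: [563.8, 24.1, 231.1]
tcp_rot: [-180.0, -0.0, 153.1]
ft_force: [0.1, 0.9, -0.4]
finger_gap: 85.4
grip_force: 0.0
```

>>> apply_moves(series="0 0 0 0.0508 -1; 0 0 0 0.0508 -1; 0 0 0 0.0508 -1; 0 0 0 0.0508 -1; 0 0 0 0 0")

```text
time: 1.82
tool_pos: [563.1, 25.8, 230.8]
tcp_rot: [-180.0, -0.0, 129.5]
ft_force: [0.3, 0.7, 0.1]
finger_gap: 75.2
grip_force: 0.0
```

```bash
python3 - <<'E'
from h import *
import cv2
go(563.8,25.2,230,129.8)
s=sense();d=snapshot("wrist");np.savez("w1.npz",**d,p=s["tool_pos"],r=s["tcp_rot"])
f=cv2.convertScaleAbs(cv2.resize(d["frame"],(800,500),interpolation=cv2.INTER_CUBIC),alpha=1.6);cv2.imwrite("pics/w1.png",f)
print("ft",s["ft_force"])
E
```

```text
pos [563.1  25.8 230.8] rot [-180.    -0.   129.5] gap 75.2 t 1.8167 q [ -3.   2.  91.  -0.  87. -42.]
total tx -0.003 ty 0.000 tz 0.003 tw -0.0026  rows>=0.0/0.0
ft [0.25154618 0.68009563 0.10913543]
```

View pics/w1.png

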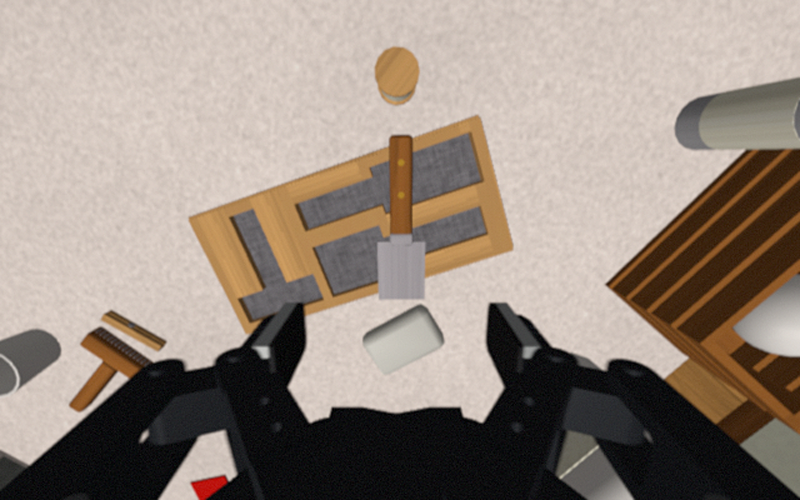

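```bash
sed -i '/^def wristT/,$d' h.py; cat >> h.py <<'E'
def wT(d,p,r):
    from scipy.spatial.transform import Rotation as R
    T=np.eye(4);T[:3,:3]=R.from_euler("xyz",r,degrees=True).as_matrix();T[:3,3]=p
    return T@d["tool_from_camera"]
E
python3 - <<'E'
from h import *
d=np.load("w1.npz");K=d["intrinsics"];T=wT(d,d["p"],d["r"]);w=lambda L:np.array(L)/1.25
print("tray",fit(ray(w([(190,217),(480,115),(513,248),(245,332)]),20,K,T),[(155,-69),(-155,-69),(-155,69),(155,69)]))
print("scr",fit(np.r_[ray(w([(378,299),(424,299),(378,242),(424,242)]),23,K,T),ray(w([(389,136),(412,136),(389,235),(412,235)]),40,K,T)],[(85,-25),(85,25),(20,-25),(20,25),(-85,-11),(-85,11),(20,-11),(20,11)]))
E
```

```text
tray (array([534.7, -11.8]), np.float64(-122.1), [[0.8, 0.8], [-0.4, 0.5], [-0.1, -0.1], [-0.3, -1.2]])
scr (array([564.4,  30.4]), np.float64(-50.1), [[1.2, -1.5], [1.6, -1.5], [2.7, -1.2], [1.4, -2.8], [2.6, -2.4], [2.0, -3.1], [-6.1, 6.1], [-5.4, 6.4]])
```

```bash
python3 - <<'E'
from h import *
d=np.load("w1.npz");K=d["intrinsics"];T=wT(d,d["p"],d["r"]);w=lambda L:np.array(L)/1.25
r=fit(np.r_[ray(w([(378,299),(424,299),(378,242),(424,242)]),23,K,T),ray(w([(389,136),(412,136)]),40,K,T)],[(85,-25),(85,25),(20,-25),(20,25),(-85,-11),(-85,11)])
print("scr",r)
go(*r[0],70,129.9)
E
```

```text
scr (array([566.3,  28.3]), np.float64(-50.1), [[-0.8, 0.6], [-0.3, 0.5], [0.8, 0.9], [-0.5, -0.7], [0.7, -0.3], [0.1, -1.0]])
pos [563.1  26.  230.9] rot [-180.    -0.   129.9] gap 68.7 t 1.8667 q [ -3.   2.  91.  -0.  87. -42.]
total tx -0.001 ty 0.013 tz 0.536 tw -0.0002  rows>=3.9/0.0
```

>>> apply_moves(series="0 0.013 0.1 0 0; 0 0 0.11 0 0; 0 0 0.11 0 0; 0 0 0.11 0 0; 0 0 0.1 0 0")

```text
time: 2.28
tool_pos: [565.6, 28.8, 70.2]
tcp_rot: [-180.0, -0.0, 130.1]
ft_force: [-0.1, 0.7, 0.1]
finger_gap: 43.1
grip_force: 0.0
```

```bash
python3 - <<'E'
from h import *
import cv2
go(566.3,28.3,32.3,129.9)
s=sense();d=snapshot("wrist");np.savez("w2.npz",**d,p=s["tool_pos"],r=s["tcp_rot"])
f=cv2.convertScaleAbs(cv2.resize(d["frame"],(800,500),interpolation=cv2.INTER_CUBIC),alpha=1.6);cv2.imwrite("pics/w2.png",f)
E
```

```text
pos [565.6  28.8  70.2] rot [-180.    -0.   130.1] gap 43.1 t 2.2833 q [ -2.  10. 100.  -0.  70. -42.]
total tx -0.003 ty 0.001 tz 0.126 tw 0.0014  rows>=0.9/0.0
```

View pics/w2.png

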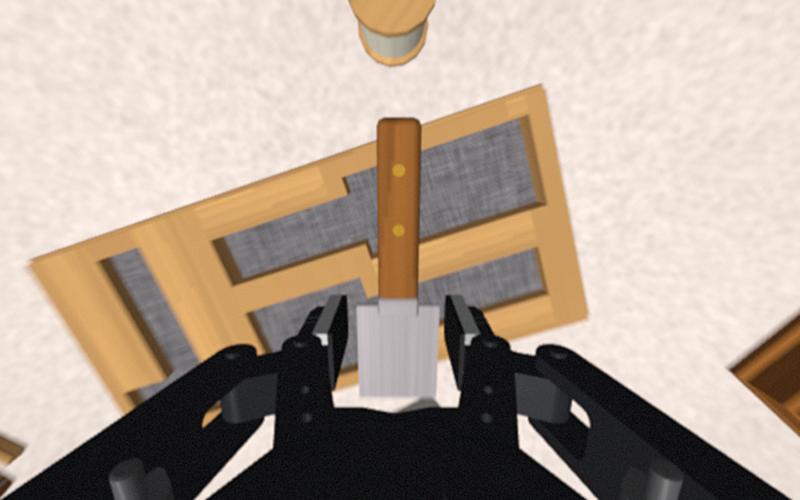

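```bash
python3 - <<'E'
from h import *
d=np.load("w2.npz");K=d["intrinsics"];T=wT(d,d["p"],d["r"]);w=lambda L:np.array(L)/1.25
A=np.r_[ray(w([(358,397),(437,397),(357,307),(439,307)]),23,K,T),ray(w([(377,122),(420,122)]),40,K,T)];M=[(85,-25),(85,25),(20,-25),(20,25),(-85,-11),(-85,11)]
print("scr",fit(A,M))
print("tray",fit(ray(w([(31,262),(541,85),(587,317)]),20,K,T),[(155,-69),(-155,-69),(-155,69)]))
i=np.linalg.inv(T)@[*d["p"],1];print("tcp px",(K@i[:3]/i[2])[:2]*1.25, ray(w([(399,170),(399,230)]),40,K,T))
E
```

```text
scr (array([566. ,  28.5]), np.float64(-50.0), [[-1.8, 1.2], [-1.0, 1.9], [0.3, 0.6], [-0.5, -0.1], [2.2, -1.2], [0.8, -2.4]])
tray (array([534.1, -12.2]), np.float64(-121.9), [[3.3, 3.4], [-1.2, -2.1], [-2.1, -1.3]])
tcp px [398.13061642 309.82279608] [[527.24570162  75.09828238  40.        ]
 [546.52994397  52.28309843  40.        ]]
```

>>> apply_moves(series="-0.003 0 0.063 0 0; 0 0 0.063 0 0; 0 0 0 0 0; 0 0 0 0 1; 0 0 0 0 1", squeeze=50)

```text
time: 2.75
tool_pos: [567.7, 27.9, 36.1]
tcp_rot: [179.9, 0.1, 129.9]
ft_force: [-2.9, 1.2, 2.4]
finger_gap: 19.9
grip_force: 48.0
```

>>> apply_moves(series="0 0 0 0 1; 0 0 0 0 1; 0 0 0 0 1; 0 0 0 0 1; 0 0 0 0 1")

```text
time: 3.17
tool_pos: [568.1, 27.9, 36.1]
tcp_rot: [179.9, 0.1, 129.8]
ft_force: [-1.4, 0.4, 6.8]
finger_gap: 19.7
grip_force: 49.9
```

>>> apply_moves(series="0 0 0 0 0.1; 0 0 0 0 0.1; 0 0 0 0 0.1; 0 0 0 0 0.1")

```text
time: 3.5
tool_pos: [566.6, 27.9, 34.3]
tcp_rot: [-180.0, -0.0, 129.8]
ft_force: [0.9, 0.0, 0.3]
finger_gap: 38.4
grip_force: 0.0
```

```bash
python3 - <<'E'
from h import *
import cv2
go(566.3,28.3,32.3,129.9)
s=sense();print(s["ft_force"],s["wrist_torque"]);d=snapshot("wrist");np.savez("w3.npz",**d,p=s["tool_pos"],r=s["tcp_rot"])
f=cv2.convertScaleAbs(cv2.resize(d["frame"],(800,500),interpolation=cv2.INTER_CUBIC),alpha=1.4);cv2.imwrite("pics/w3.png",f)
E
```

```text
pos [566.6  27.9  34.3] rot [-180.    -0.   129.8] gap 38.4 t 3.5 q [ -2.  13. 101.  -0.  66. -42.]
total tx 0.002 ty 0.000 tz 0.007 tw -0.0009  rows>=0.1/0.0
[0.91532644 0.01546121 0.30225429] [-0.04810823  0.01279747  0.07813795]
```

View pics/w3.png

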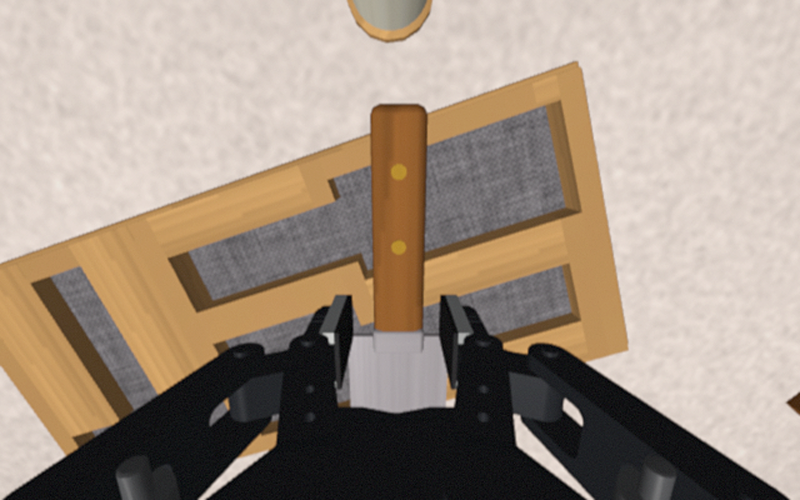

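>>> apply_moves(series="0.012 0 0.011 0 0.1; 0 0 0 0 0.1; 0 0 0 0 0.1; 0 0 0 0 1; 0 0 0 0 1", squeeze=40)

```text
time: 3.97
tool_pos: [564.8, 30.7, 31.5]
tcp_rot: [180.0, 0.0, 129.8]
ft_force: [-0.1, 0.2, -0.9]
finger_gap: 20.4
grip_force: 39.1
```

>>> apply_moves(series="0 0 0 0 1; 0 0 0 0 1; 0 0 0 0 1")

```text
time: 4.22
tool_pos: [564.7, 30.6, 31.3]
tcp_rot: [180.0, 0.0, 129.8]
ft_force: [0.4, 0.2, 0.7]
finger_gap: 20.6
grip_force: 39.4
```

>>> apply_moves(series="0 0 -0.02 0 1; 0 0 -0.06 0 1; 0 0 -0.08 0 1; 0 0 0 0 1; 0 0 0 0 1", squeeze=60)

```text
time: 4.63
tool_pos: [566.1, 30.6, 81.1]
tcp_rot: [179.8, 0.1, 129.8]
ft_force: [0.1, -0.2, -1.0]
finger_gap: 20.0
grip_force: 58.9
```

```bash
python3 - <<'E'
from h import *
o=pt((534.7,-11.8),-122.1,(-45,29));t=pt(o,57.9,(2.65,0));print(o,t)
go(*t,75,57.9);print(sense()["ft_force"],sense()["grip_force"],sense()["wrist_torque"])
E
```

```text
[583.1794718   10.90992766] [584.58767803  13.15480075]
pos [566.1  30.6  81.1] rot [1.798e+02 1.000e-01 1.298e+02] gap 20.0 t 4.6333 q [ -2.   9. 100.  -0.  71. -42.]
total tx -0.084 ty 0.010 tz 0.020 tw 0.6274  rows>=0.6/10.0
[ 0.08028701 -0.20127763 -1.00420194] 58.91074597835541 [ 0.03996572 -0.00786093  0.00684415]
```

>>> apply_moves(series="-0.042 0.005 0 0 1; -0.042 0.005 0 0 1; 0 0 0 0.0523 1; 0 0 0 0.0523 1; 0 0 0 0.0523 1")

```text
time: 5.05
tool_pos: [582.0, 13.0, 77.4]
tcp_rot: [-179.9, -0.1, 111.5]
ft_force: [0.5, -0.9, -1.2]
finger_gap: 20.1
grip_force: 58.9
```

>>> apply_moves(series="0 0 0 0.0523 1; 0 0 0 0.0523 1; 0 0 0 0.0523 1; 0 0 0 0.0523 1; 0 0 0 0.0523 1")

```text
time: 5.47
tool_pos: [581.9, 13.2, 77.5]
tcp_rot: [-179.9, 0.0, 81.6]
ft_force: [-0.8, -0.7, -1.2]
finger_gap: 20.4
grip_force: 58.9
```

>>> apply_moves(series="0 0 0 0.0523 1; 0 0 0 0.0523 1; 0 0 0 0.0523 1; 0 0 0 0.0523 1; 0 0 0 0 1")

```text
time: 5.88
tool_pos: [581.9, 13.2, 77.6]
tcp_rot: [-179.9, 0.1, 57.6]
ft_force: [-0.6, 1.2, -2.1]
finger_gap: 19.9
grip_force: 58.9
```

```bash
python3 - <<'E'
from h import *
import cv2
go(584.6,13.2,45,57.9)
s=sense();print(s["ft_force"],s["wrist_torque"]);d=snapshot("wrist");np.savez("w4.npz",**d,p=s["tool_pos"],r=s["tcp_rot"])
f=cv2.convertScaleAbs(cv2.resize(d["frame"],(800,500),interpolation=cv2.INTER_CUBIC),alpha=1.4);cv2.imwrite("pics/w4.png",f)
E
```

```text
pos [581.9  13.2  77.6] rot [-1.799e+02  1.000e-01  5.760e+01] gap 19.9 t 5.8833 q [-4. 12. 97.  0. 71. 29.]
total tx 0.005 ty 0.008 tz 0.109 tw -0.0027  rows>=0.8/0.0
[-0.6468929   1.24493779 -2.1373482 ] [-0.03742298 -0.00977207 -0.00417814]
```

View pics/w4.png

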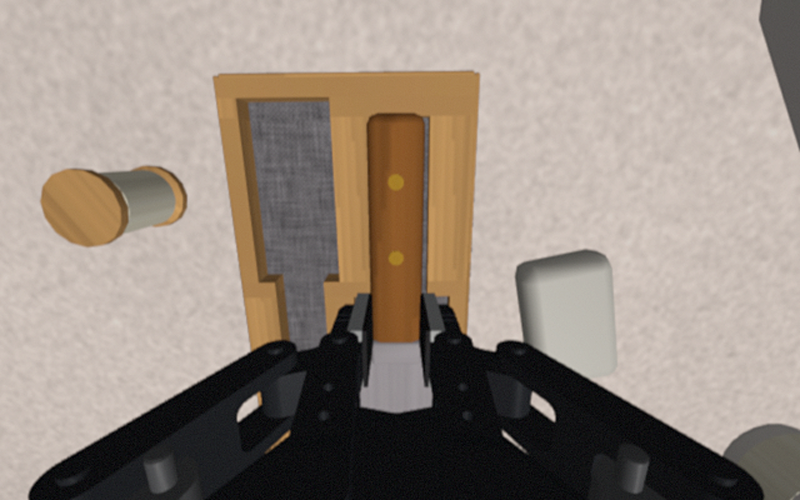

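```bash
python3 - <<'E'
from h import *
d=np.load("w4.npz");K=d["intrinsics"];T=wT(d,d["p"],d["r"]);w=lambda L:np.array(L)/1.25
tr=fit(ray(w([(216,76),(478,73),(238,99),(330,99),(282,281),(325,279)]),20,K,T),[(-155,-69),(-155,69),(-145,-59),(-145,-9),(-40,-49),(-40,-19)])
print("tray",tr)
A=ray(w([(368,118),(424,118)]),86,K,T);B=ray(w([(396,182),(396,258)]),86.5,K,T)
for P in(A,B):print([pt((0,0),-57.6,p[:2]-d["p"][:2]).round(1) for p in P])
for t in (tr,):
  o=pt(t[0],t[1],(-45,29));q=pt(o,t[1]+180,(2.65,0));go(*q,40,t[1]+180)
E
```

```text
tray (array([537.5, -15.2]), np.float64(-121.2), [[0.4, 0.9], [-0.3, -0.5], [-0.3, -0.4], [-1.4, -0.9], [2.1, -0.8], [-0.4, 1.6]])
[array([79.6,  9.6]), array([ 79.6, -10.8])]
[array([56.7, -0.6]), array([26.5, -0.6])]
pos [582.   13.2  77.8] rot [-1.799e+02  1.000e-01  5.800e+01] gap 19.8 t 5.9333 q [-4. 12. 97. -0. 71. 28.]
total tx 0.001 ty 0.019 tz 0.126 tw -0.0072  rows>=0.9/0.1
```

```bash
python3 - <<'E'
from h import *
d=np.load("w4.npz");f=d["frame"].astype(int)
for v in(104,112,120,150):print(v,[tuple(f[v,u]) for u in range(334,352)])
K=d["intrinsics"];T=wT(d,d["p"],d["r"])
for n,c in(("w1",((534.7,-11.8),-122.1)),("w4",((537.5,-15.2),-121.2))):
  for v in(104,150):
    for z in (20,10):
      best=[]
      for u in range(300,400):
        q=pt((0,0),-c[1],ray([(u,v)],z,K,T)[0,:2]-c[0]);best.append((abs(q[1]-45),u,q.round(1)))
      print(n,v,z,min(best,key=lambda b:b[0])[1:])
E
```

```text
104 [(np.int64(28), np.int64(59), np.int64(92)), (np.int64(24), np.int64(57), np.int64(89)), (np.int64(28), np.int64(57), np.int64(90)), (np.int64(26), np.int64(53), np.int64(86)), (np.int64(24), np.int64(49), np.int64(79)), (np.int64(38), np.int64(49), np.int64(69)), (np.int64(69), np.int64(66), np.int64(70)), (np.int64(71), np.int64(70), np.int64(72)), (np.int64(59), np.int64(61), np.int64(68)), (np.int64(40), np.int64(62), np.int64(82)), (np.int64(58), np.int64(98), np.int64(127)), (np.int64(67), np.int64(105), np.int64(136)), (np.int64(62), np.int64(101), np.int64(133)), (np.int64(62), np.int64(100), np.int64(130)), (np.int64(62), np.int64(100), np.int64(131)), (np.int64(65), np.int64(102), np.int64(132)), (np.int64(63), np.int64(102), np.int64(133)), (np.int64(66), np.int64(103), np.int64(134))]
112 [(np.int64(29), np.int64(58), np.int64(92)), (np.int64(22), np.int64(53), np.int64(87)), (np.int64(28), np.int64(57), np.int64(89)), (np.int64(25), np.int64(54), np.int64(85)), (np.int64(19), np.int64(45), np.int64(75)), (np.int64(38), np.int64(48), np.int64(67)), (np.int64(70), np.i
[... 1766 characters left out ...]
.int64(116)), (np.int64(63), np.int64(103), np.int64(134)), (np.int64(65), np.int64(105), np.int64(136)), (np.int64(62), np.int64(100), np.int64(131)), (np.int64(61), np.int64(99), np.int64(130)), (np.int64(62), np.int64(100), np.int64(131)), (np.int64(63), np.int64(101), np.int64(132)), (np.int64(65), np.int64(103), np.int64(134)), (np.int64(64), np.int64(102), np.int64(134))]
w1 104 20 (342, array([-125.9,   44.8]))
w1 104 10 (341, array([-126.5,   44.9]))
w1 150 20 (341, array([-94.8,  44.7]))
w1 150 10 (340, array([-93.9,  44.8]))
w4 104 20 (345, array([-126.6,   44.7]))
w4 104 10 (344, array([-127.2,   44.9]))
w4 150 20 (345, array([-95.5,  44.9]))
w4 150 10 (344, array([-94.6,  45.1]))
```

>>> apply_moves(series="0.004 0.0125 0 0 1; 0 0 0.055 0 1; 0 0 0.055 0 1; 0 0 0 0 1; 0 0 0 0 1")

```text
time: 6.35
tool_pos: [585.6, 12.2, 44.8]
tcp_rot: [-179.8, 0.1, 58.0]
ft_force: [-0.1, -0.1, -1.5]
finger_gap: 19.9
grip_force: 58.9
```

```bash
python3 - <<'E'
from h import *
c=((535.8,-12.5),-122.1);o=pt(*c,(-45,29));q=pt(o,c[1]+180,(2.65,0));print(q);go(*q,21.3,c[1]+180)
E
```

```text
[585.68767803  12.45480075]
pos [585.6  12.2  44.8] rot [-1.798e+02  1.000e-01  5.800e+01] gap 19.9 t 6.35 q [-4. 15. 97. -0. 68. 28.]
total tx 0.001 ty -0.000 tz 0.078 tw 0.0008  rows>=0.6/0.0
```

Lower slowly: 44.8 to about 24, then read the force.

>>> apply_moves(series="0 0 0.02 0 1; 0 0 0.02 0 1; 0 0 0.015 0 1; 0 0 0.01 0 1; 0 0 0.004 0 1")

```text
time: 6.77
tool_pos: [586.5, 12.3, 24.9]
tcp_rot: [-180.0, 0.0, 57.9]
ft_force: [-0.7, 0.2, -1.5]
finger_gap: 20.1
grip_force: 58.9
```

>>> apply_moves(series="0 0 0.004 0 1; 0 0 0.003 0 1; 0 0 0 0 1; 0 0 0 0 1")

```text
time: 7.1
tool_pos: [587.0, 12.2, 23.6]
tcp_rot: [180.0, -0.0, 57.9]
ft_force: [-0.3, -0.6, -0.3]
finger_gap: 20.1
grip_force: 58.9
```

>>> apply_moves(series="0 0 0.004 0 1; 0 0 0 0 1; 0 0 0 0 1")

```text
time: 7.35
tool_pos: [586.8, 12.2, 22.2]
tcp_rot: [180.0, 0.0, 57.9]
ft_force: [-0.5, -0.5, -0.8]
finger_gap: 20.0
grip_force: 58.9
```

>>> apply_moves(series="0 0 0.004 0 1; 0 0 0 0 1; 0 0 0 0 1")

```text
time: 7.6
tool_pos: [587.1, 12.2, 21.4]
tcp_rot: [180.0, -0.0, 57.9]
ft_force: [-1.6, 0.1, 3.3]
finger_gap: 19.9
grip_force: 59.4
```

>>> apply_moves(series="0 0 0 0 0.3; 0 0 0 0 0.1; 0 0 0 0 0; 0 0 0 0 0; 0 0 -0.05 0 0")

```text
time: 8.02
tool_pos: [584.3, 12.4, 32.9]
tcp_rot: [-179.7, 0.1, 57.9]
ft_force: [-0.2, 0.4, -0.9]
finger_gap: 42.8
grip_force: 0.0
```

>>> apply_moves(series="0 0 -0.12 0 0; 0 0 -0.12 0 0; 0 0 -0.12 0 0; 0 0 -0.12 0 0; 0 0 -0.12 0 0")

```text
time: 8.43
tool_pos: [586.5, 12.2, 217.7]
tcp_rot: [180.0, 0.0, 57.9]
ft_force: [0.3, -0.4, 0.7]
finger_gap: 43.1
grip_force: 0.0
```

```bash
python3 - <<'E'
from h import *
import cv2
s=sense();d=snapshot("wrist");np.savez("w5.npz",**d,p=s["tool_pos"],r=s["tcp_rot"])
f=d["frame"];cv2.imwrite("pics/w5.png",cv2.convertScaleAbs(cv2.resize(f[0:280,120:520],(800,560),interpolation=cv2.INTER_CUBIC),alpha=1.4))
b=pt((447.3,330+4),-139.7,(25,0));print(b);go(*b,230,40.3)
E
```

```text
[428.23329176 317.83025551]
pos [590.2  12.  227. ] rot [179.4  -0.3  57.9] gap 42.6 t 8.4833 q [-4.  5. 88. -0. 86. 28.]
total tx 0.576 ty -0.999 tz -0.010 tw 0.1535  rows>=8.4/2.5
```

View pics/w5.png

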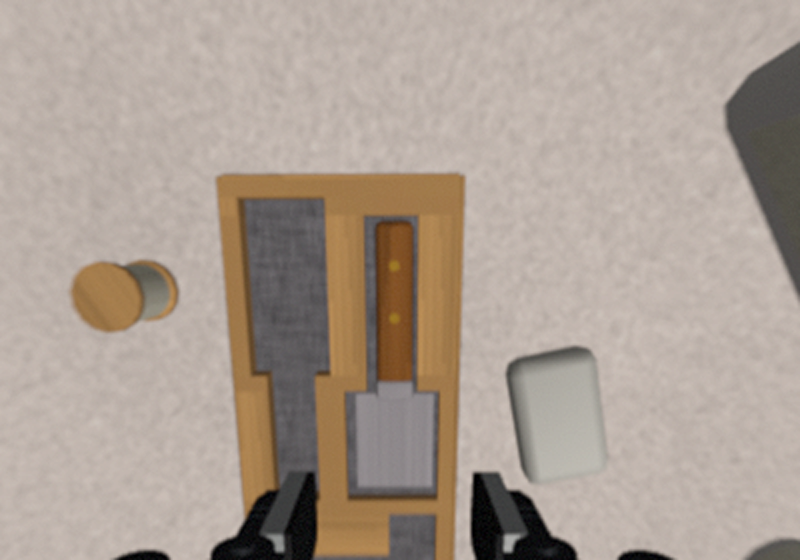

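The scraper lies seated in its compartment: its handle, crop x 376–412, is centred in the bay at 364–418, and the blade is inside the wide bay. The brush is next, taken with tool yaw -139.7 to stay within the last joint's range.

>>> apply_moves(series="0.064 -0.111 0 0 0; 0.064 -0.111 0 0 0; 0.064 -0.111 0 0 0; 0.064 -0.111 0 0 0; 0.064 -0.111 0 0 0")

```text
time: 8.9
tool_pos: [495.8, 183.3, 215.8]
tcp_rot: [180.0, -0.0, 57.8]
ft_force: [0.5, 1.6, 0.2]
finger_gap: 42.6
grip_force: 0.0
```

>>> apply_moves(series="0.064 -0.111 0 0 0; 0.064 -0.111 0 0 0; 0.064 -0.111 0 0 0; 0.064 -0.111 0 0 0; 0 0 0 -0.06 -0.5")

```text
time: 9.32
tool_pos: [421.3, 323.3, 215.9]
tcp_rot: [-179.9, -0.1, 64.6]
ft_force: [0.8, 0.2, -0.4]
finger_gap: 53.5
grip_force: 0.0
```

>>> apply_moves(series="0 0 0 -0.06 -0.5; 0 0 0 -0.06 -0.5; 0 0 0 -0.06 -0.5; 0 0 0 -0.06 -0.5; 0 0 0 -0.06 -0.5")

```text
time: 9.73
tool_pos: [424.8, 318.0, 215.7]
tcp_rot: [-180.0, 0.0, 99.5]
ft_force: [-0.5, 0.2, 0.6]
finger_gap: 64.4
grip_force: 0.0
```

>>> apply_moves(series="0 0 0 -0.06 -0.5; 0 0 0 -0.06 -0.5; 0 0 0 -0.06 -0.5; 0 0 0 -0.06 -0.5; 0 0 0 -0.06 -0.5")

```text
time: 10.15
tool_pos: [424.9, 317.9, 215.7]
tcp_rot: [-180.0, 0.0, 133.8]
ft_force: [-0.2, -0.7, -0.7]
finger_gap: 64.4
grip_force: 0.0
```

>>> apply_moves(series="0 0 0 -0.06 -0.5; 0 0 0 -0.06 -0.5; 0 0 0 -0.06 -0.5; 0 0 0 -0.06 -0.5; 0 0 0 -0.06 -0.5")

```text
time: 10.57
tool_pos: [424.9, 317.9, 215.7]
tcp_rot: [-180.0, -0.0, 168.2]
ft_force: [-0.3, 0.7, 1.2]
finger_gap: 63.9
grip_force: 0.0
```

>>> apply_moves(series="0 0 0 -0.06 -0.5; 0 0 0 -0.06 -0.5; 0 0 0 -0.06 -0.5; 0 0 0 -0.06 -0.5; 0 0 0 -0.06 -0.5")

```text
time: 10.98
tool_pos: [424.9, 317.9, 215.7]
tcp_rot: [-180.0, -0.0, -157.4]
ft_force: [0.4, 0.4, -0.1]
finger_gap: 64.1
grip_force: 0.0
```

>>> apply_moves(series="0 0 0 -0.06 -0.5; 0 0 0 -0.037 -0.5; 0 0 0 0 -0.5; 0 0 0 0 -0.5")

```text
time: 11.32
tool_pos: [424.9, 317.9, 215.8]
tcp_rot: [-180.0, -0.0, -146.8]
ft_force: [0.5, -0.5, -0.6]
finger_gap: 64.2
grip_force: 0.0
```

```bash
python3 - <<'E'
from h import *
import cv2
go(428.2,317.8,60,-139.7)
s=sense();d=snapshot("wrist");np.savez("w6.npz",**d,p=s["tool_pos"],r=s["tcp_rot"])
f=d["frame"];cv2.imwrite("pics/w6.png",cv2.convertScaleAbs(cv2.resize(f,(800,500),interpolation=cv2.INTER_CUBIC),alpha=1.4))
E
```

```text
pos [424.9 317.9 215.8] rot [-180.    -0.  -146.8] gap 64.2 t 11.3167 q [ 31.  -3.  98.  -0.  85. -92.]
total tx -0.009 ty -0.006 tz 0.519 tw -0.0617  rows>=3.8/1.0
```

View pics/w6.png

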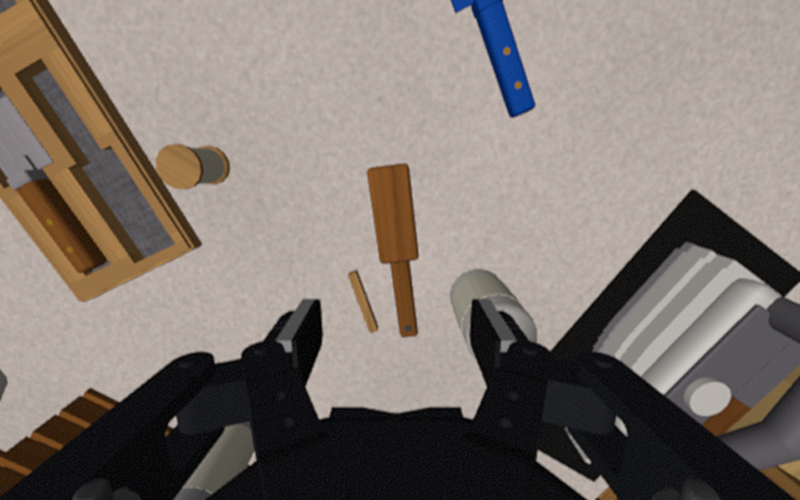

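```bash
python3 - <<'E'
from h import *
d=np.load("w6.npz");K=d["intrinsics"];T=wT(d,d["p"],d["r"]);w=lambda L:np.array(L)/1.25
r=fit(np.r_[ray(w([(368,171),(407,164),(417,258),(381,262)]),30,K,T),ray(w([(408,335)]),28,K,T)],[(90,20),(90,-20),(-5,-20),(-5,20),(-90,0)])
print(r);b=pt(r[0],r[1],(25,0));print(b);go(*b,60,r[1])
print("spool",ray(w([(180,166)]),55,K,T))
E
```

```text
(array([447.5, 335.3]), np.float64(-139.9), [[2.0, 4.0], [2.7, 0.1], [-0.1, -2.7], [-2.9, 0.3], [-1.7, -1.8]])
[428.37696498 319.19690926]
pos [424.9 317.9 215.8] rot [-180.    -0.  -146.8] gap 64.1 t 11.3667 q [ 31.  -3.  97.  -0.  85. -92.]
total tx -0.012 ty -0.003 tz 0.519 tw -0.0601  rows>=3.8/1.0
spool [[475.79352371 130.75632375  55.        ]]
```

>>> apply_moves(series="-0.012 -0.003 0 -0.06 -0.35; 0 0 0.13 0 -0.35; 0 0 0.13 0 -0.35; 0 0 0.13 0 -0.35; 0 0 0.13 0 -0.35")

```text
time: 11.78
tool_pos: [428.5, 319.2, 58.8]
tcp_rot: [-180.0, 0.1, -139.9]
ft_force: [0.9, 0.7, -1.1]
finger_gap: 57.6
grip_force: 0.0
```

>>> apply_moves(series="0 0 0 0 -0.35; 0 0 0 0 -0.35")

```text
time: 11.95
tool_pos: [426.3, 317.9, 57.9]
tcp_rot: [179.9, -0.3, -139.8]
ft_force: [-0.2, 0.1, 0.1]
finger_gap: 57.6
grip_force: 0.0
```

```bash
python3 - <<'E'
from h import *
go(428.4,319.2,17.5,-139.8)
s=sense();d=snapshot("wrist");np.savez("w7.npz",**d,p=s["tool_pos"],r=s["tcp_rot"])
# brown head mask edges at the plane z=30, in tool coordinates
f=d["frame"].astype(int);T=wT(d,s["tool_pos"],s["tcp_rot"]);K=d["intrinsics"]
m=(f[...,2]>1.6*f[...,0])&(f[...,2]>30)
for v in range(60,250,20):
    u=np.flatnonzero(m[v,220:420])+220
    if len(u):
        q=[pt((0,0),-s["tcp_rot"][2],p[:2]-s["tool_pos"][:2]).round(1) for p in ray([(u[0],v),(u[-1]+1,v)],30,K,T)];print(v,u[0],u[-1],*q)
print(s["ft_force"])
E
```

```text
pos [426.3 317.9  57.9] rot [ 179.9   -0.3 -139.8] gap 57.6 t 11.95 q [ 31.   6. 105.  -0.  69. -99.]
total tx -0.008 ty -0.001 tz 0.135 tw -0.0003  rows>=1.0/0.0
140 287 346 [59.9 18.5] [ 59.9 -17.8]
160 286 347 [47.8 19.5] [ 47.8 -18.7]
180 286 346 [35.3 19.9] [ 35.3 -18.5]
200 287 346 [22.3 19.6] [ 22.3 -18.9]
220 288 345 [ 8.8 19.3] [  8.8 -18.6]
240 288 345 [-5.3 19.7] [ -5.3 -19. ]
[-0.21330227  0.06182841  0.06999657]
```

>>> apply_moves(series="-0.008 -0.001 0.06 0 -0.35; 0 0 0.055 0 -0.35; 0 0 0.02 0 -0.35; 0 0 0 0 -0.35; 0 0 0 0 -0.35", squeeze=50)

```text
time: 12.42
tool_pos: [431.6, 321.2, 21.7]
tcp_rot: [-180.0, 0.1, -139.8]
ft_force: [-0.1, -1.0, 0.0]
finger_gap: 57.6
grip_force: 0.0
```

>>> apply_moves(series="0 0 0 0 -0.35; 0 0 0 0 -0.35; 0 0 0 0 -0.35")

```text
time: 12.67
tool_pos: [431.2, 321.0, 20.8]
tcp_rot: [-180.0, 0.1, -139.8]
ft_force: [0.1, 0.4, 0.7]
finger_gap: 57.5
grip_force: 0.0
```

```bash
python3 - <<'E'
from h import *
go(428.4,319.2,17.5,-139.8)
E
```

```text
pos [431.2 321.   20.8] rot [-1.800e+02  1.000e-01 -1.398e+02] gap 57.5 t 12.6667 q [ 31.  10. 106.  -0.  64. -99.]
total tx 0.011 ty 0.002 tz 0.011 tw 0.0004  rows>=0.1/0.0
```

>>> apply_moves(series="0.008 0.001 0.012 0 -0.35; 0 0 0 0 -0.35; 0 0 0 0 -0.35; 0 0 0 0 1; 0 0 0 0 1")

```text
time: 13.08
tool_pos: [428.6, 319.3, 16.3]
tcp_rot: [-180.0, 0.0, -139.7]
ft_force: [-0.5, -0.5, -1.3]
finger_gap: 39.0
grip_force: 51.1
```

>>> apply_moves(series="0 0 0 0 1; 0 0 0 0 1; 0 0 0 0 1; 0 0 0 0 1")

```text
time: 13.42
tool_pos: [428.6, 319.3, 16.1]
tcp_rot: [-180.0, 0.0, -139.7]
ft_force: [0.0, -0.9, 2.8]
finger_gap: 38.6
grip_force: 51.6
```

```bash
python3 - <<'E'
from h import *
go(428.4,319.2,17.5,-139.8)
s=sense();d=snapshot("wrist");np.savez("w7.npz",**d,p=s["tool_pos"],r=s["tcp_rot"])
f=d["frame"].astype(int);T=wT(d,s["tool_pos"],s["tcp_rot"]);K=d["intrinsics"]
m=(f[...,2]>1.6*f[...,0])&(f[...,2]>30)
for v in range(60,180,5):
    u=np.flatnonzero(m[v,250:400])+250
    if len(u)>20:
        q=[pt((0,0),-s["tcp_rot"][2],p[:2]-s["tool_pos"][:2]).round(1) for p in ray([(u[0],v),(u[-1]+1,v)],30,K,T)];print(v,u[0],u[-1],*q)
        if v>140:break
E
```

```text
pos [428.6 319.3  16.1] rot [-180.     0.  -139.7] gap 38.6 t 13.4167 q [ 31.  10. 106.  -0.  64. -99.]
total tx 0.001 ty 0.000 tz -0.005 tw 0.0005  rows>=0.0/0.0
140 276 356 [62.1 19.2] [ 62.  -17.7]
145 275 358 [59.8 19.8] [ 59.8 -18.7]
```

>>> apply_moves(series="0 0 -0.03 0 1; 0 0 -0.08 0 1; 0 0 -0.1 0 1; 0 0 -0.11 0 1; 0 0 0 0 1", squeeze=60)

```text
time: 13.88
tool_pos: [431.9, 321.3, 119.6]
tcp_rot: [-179.9, 0.6, -139.7]
ft_force: [1.2, -0.2, 0.6]
finger_gap: 38.3
grip_force: 61.3
```

```bash
python3 - <<'E'
from h import *
o=pt((535.8,-12.5),-122.1,(-50,-34));t=pt(o,57.9,(26,0));print(o,t)
go(*t,112,57.9);print(sense()["ft_force"],sense()["grip_force"],sense()["wrist_torque"])
E
```

```text
[533.56778365  47.92364777] [547.38414672  69.94881773]
pos [431.9 321.3 119.6] rot [-179.9    0.6 -139.7] gap 38.3 t 13.8833 q [ 31.   2. 103.   0.  74. -99.]
total tx 0.248 ty -0.888 tz 0.025 tw 1.4169  rows>=6.8/22.7
[ 1.24246689 -0.18768369  0.63412657] 61.32051229476929 [-0.0037209   0.00516235 -0.02283042]
```

>>> apply_moves(series="0.031 -0.111 0 0 1; 0.031 -0.111 0 0 1; 0.031 -0.111 0 0 1; 0.031 -0.111 0 0 1; 0.031 -0.111 0 0 1")

```text
time: 14.3
tool_pos: [500.6, 160.6, 112.1]
tcp_rot: [180.0, -0.0, -139.7]
ft_force: [0.7, -0.0, -1.2]
finger_gap: 38.3
grip_force: 61.3
```

>>> apply_moves(series="0.031 -0.111 0 0 1; 0.031 -0.111 0 0 1; 0.031 -0.111 0 0 1; 0 0 0 0.059 1; 0 0 0 0.059 1")

```text
time: 14.72
tool_pos: [544.3, 65.5, 112.0]
tcp_rot: [-180.0, -0.0, -153.7]
ft_force: [-0.4, 0.7, -1.6]
finger_gap: 38.3
grip_force: 61.3
```

>>> apply_moves(series="0 0 0 0.059 1; 0 0 0 0.059 1; 0 0 0 0.059 1; 0 0 0 0.059 1; 0 0 0 0.059 1")

```text
time: 15.13
tool_pos: [543.5, 67.7, 111.9]
tcp_rot: [-180.0, -0.0, 172.6]
ft_force: [0.2, -0.6, -0.7]
finger_gap: 38.6
grip_force: 61.3
```

>>> apply_moves(series="0 0 0 0.059 1; 0 0 0 0.059 1; 0 0 0 0.059 1; 0 0 0 0.059 1; 0 0 0 0.059 1")

```text
time: 15.55
tool_pos: [543.4, 67.8, 111.9]
tcp_rot: [-180.0, -0.0, 138.8]
ft_force: [0.7, 0.8, -1.4]
finger_gap: 38.8
grip_force: 61.3
```

>>> apply_moves(series="0 0 0 0.059 1; 0 0 0 0.059 1; 0 0 0 0.059 1; 0 0 0 0.059 1; 0 0 0 0.059 1")

```text
time: 15.97
tool_pos: [543.4, 67.8, 111.9]
tcp_rot: [-180.0, -0.0, 105.0]
ft_force: [0.2, -0.6, -0.8]
finger_gap: 38.3
grip_force: 61.3
```

>>> apply_moves(series="0 0 0 0.059 1; 0 0 0 0.059 1; 0 0 0 0.059 1; 0 0 0 0.059 1; 0 0 0 0.059 1")

```text
time: 16.38
tool_pos: [543.5, 67.8, 111.9]
tcp_rot: [-180.0, 0.0, 71.2]
ft_force: [0.4, -0.6, -1.1]
finger_gap: 38.3
grip_force: 61.3
```

>>> apply_moves(series="0 0 0 0.059 1; 0 0 0 0.059 1; 0 0 0 0 1; 0 0 0 0 1")

```text
time: 16.72
tool_pos: [543.5, 67.8, 111.9]
tcp_rot: [-180.0, 0.0, 58.2]
ft_force: [0.2, 1.1, -0.6]
finger_gap: 38.7
grip_force: 61.3
```

```bash
python3 - <<'E'
from h import *
o=pt((535.8,-12.5),-122.1,(-50,-34));t=pt(o,57.9,(26,0));go(*t,60,57.9)
E
```

```text
pos [543.5  67.8 111.9] rot [-180.     0.    58.2] gap 38.7 t 16.7167 q [  2.   5. 101.   0.  74.  34.]
total tx 0.013 ty 0.007 tz 0.173 tw 0.0027  rows>=1.3/0.0
```

>>> apply_moves(series="0.013 0.007 0 0.0027 1; 0 0 0.07 0 1; 0 0 0.07 0 1; 0 0 0.067 0 1; 0 0 0 0 1")

```text
time: 17.13
tool_pos: [544.3, 70.0, 45.3]
tcp_rot: [-179.7, 0.2, 57.8]
ft_force: [-1.7, -0.3, -2.7]
finger_gap: 38.3
grip_force: 61.2
```

>>> apply_moves(series="0 0 0 0 1; 0 0 0 0 1; 0 0 0 0 1")

```text
time: 17.38
tool_pos: [549.0, 70.1, 51.7]
tcp_rot: [179.9, -0.1, 57.7]
ft_force: [0.5, -0.1, -0.4]
finger_gap: 38.6
grip_force: 61.2
```

```bash
python3 - <<'E'
from h import *
import cv2
o=pt((535.8,-12.5),-122.1,(-50,-34));t=pt(o,57.9,(26,0));go(*t,20.1,57.9)
s=sense();d=snapshot("wrist");np.savez("w8.npz",**d,p=s["tool_pos"],r=s["tcp_rot"])
f=d["frame"];cv2.imwrite("pics/w8.png",cv2.convertScaleAbs(cv2.resize(f[0:300,120:520],(800,600),interpolation=cv2.INTER_CUBIC),alpha=1.4))
E
```

```text
pos [549.   70.1  51.7] rot [ 1.799e+02 -1.000e-01  5.770e+01] gap 38.6 t 17.3833 q [  2.   9. 103.   0.  68.  34.]
total tx -0.003 ty -0.004 tz 0.105 tw -0.0015  rows>=0.8/0.0
```

View pics/w8.png

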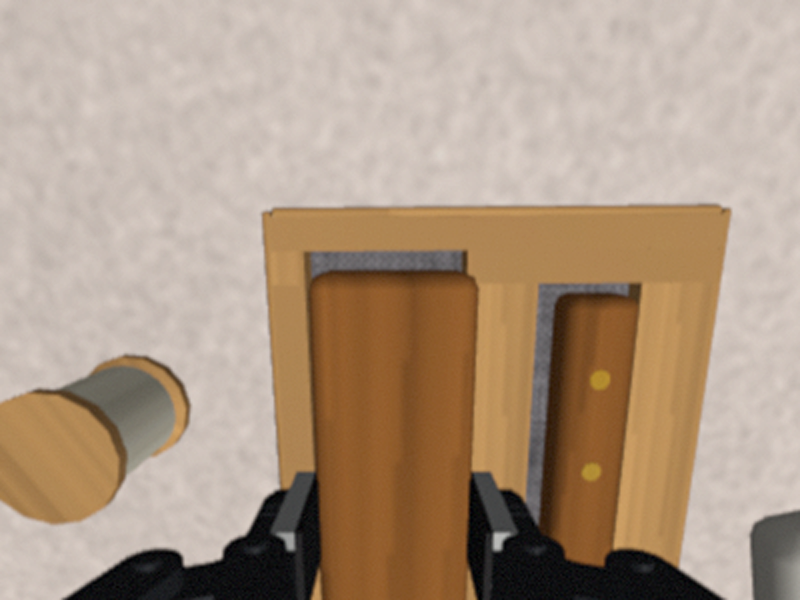

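```bash
python3 - <<'E'
from h import *
d=np.load("w8.npz");K=d["intrinsics"];T=wT(d,d["p"],d["r"]);w=lambda L:np.array(L)/2+[120,0]
for n,z,L in(("outer",20,[(265,213),(730,210)]),("brushbay",20,[(306,251),(467,250)]),("scrbay",20,[(539,284),(640,284)]),("brush",51.7+14,[(312,275),(477,275),(314,400),(474,400)])):
    print(n,[pt((0,0),-57.8,p[:2]-d["p"][:2]).round(1) for p in ray(w(L),z,K,T)])
E
```

```text
outer [array([76.8, 37.8]), array([  77.5, -101.4])]
brushbay [array([65.8, 26. ]), array([ 66. , -23.1])]
scrbay [array([ 55.8, -45.7]), array([ 55.8, -77. ])]
brush [array([60.7, 18. ]), array([ 60.6, -19.6]), array([31.2, 18.7]), array([ 31.1, -20. ])]
```

>>> apply_moves(series="-0.002 -0.006 0.03 0 1; 0 0 0.03 0 1; 0 0 0.02 0 1; 0 0 0.01 0 1; 0 0 0 0 1")

```text
time: 17.85
tool_pos: [544.5, 70.4, 21.2]
tcp_rot: [-179.9, 0.1, 57.7]
ft_force: [0.1, 0.1, 0.1]
finger_gap: 38.2
grip_force: 61.3
```

>>> apply_moves(series="0 0 0.003 0 1; 0 0 0 0 1; 0 0 0 0 1")

```text
time: 18.1
tool_pos: [546.0, 70.4, 22.2]
tcp_rot: [180.0, -0.0, 57.7]
ft_force: [-0.5, 0.2, -0.4]
finger_gap: 38.7
grip_force: 61.3
```

>>> apply_moves(series="0 0 0.004 0 1; 0 0 0 0 1; 0 0 0 0 1")

```text
time: 18.35
tool_pos: [545.8, 70.4, 20.8]
tcp_rot: [180.0, -0.0, 57.7]
ft_force: [0.1, 0.1, -1.3]
finger_gap: 38.3
grip_force: 61.3
```

>>> apply_moves(series="0 0 0.003 0 1; 0 0 0 0 1; 0 0 0 0 1")

```text
time: 18.6
tool_pos: [546.0, 70.4, 20.2]
tcp_rot: [180.0, -0.0, 57.7]
ft_force: [-2.0, -1.1, 3.4]
finger_gap: 38.4
grip_force: 61.7
```

>>> apply_moves(series="0 0 0 0 0; 0 0 0 0 -0.2; 0 0 0 0 -0.25; 0 0 0 0 -0.25; 0 0 -0.03 0 -0.25")

```text
time: 19.02
tool_pos: [544.1, 70.3, 27.1]
tcp_rot: [-179.8, 0.1, 57.7]
ft_force: [0.5, -1.2, -1.1]
finger_gap: 53.3
grip_force: 0.0
```

>>> apply_moves(series="0 0 -0.1 0 -0.25; 0 0 -0.13 0 -0.25; 0 0 -0.13 0 -0.25; 0 0 -0.13 0 -0.25; 0 0 -0.13 0 -0.25")

```text
time: 19.43
tool_pos: [545.4, 70.4, 217.5]
tcp_rot: [180.0, -0.0, 57.7]
ft_force: [0.6, -0.2, -0.4]
finger_gap: 53.1
grip_force: 0.0
```

>>> apply_moves(series="0 0 0 0 0; 0 0 0 0 0; 0 0 0 0 0; 0 0 0 0 0")

```text
time: 19.77
tool_pos: [544.7, 70.4, 213.2]
tcp_rot: [-179.9, 0.1, 57.7]
ft_force: [0.2, 0.1, -1.4]
finger_gap: 42.5
grip_force: 0.0
```

```bash
python3 - <<'E'
from h import *
s=sense();d=snapshot("wrist");np.savez("w9.npz",**d,p=s["tool_pos"],r=s["tcp_rot"])
go(408.5,-336.5,210,87.4)
K=d["intrinsics"];T=wT(d,s["tool_pos"],s["tcp_rot"]);D=d["depth"]
def h(c,pp,z):
    P=np.r_[pt(*c,pp),z,1];q=np.linalg.inv(T)@P;u=(K@q[:3]/q[2])[:2].round().astype(int)
    if not(0<=u[0]<640 and 0<=u[1]<400):return "out"
    w=T@np.r_[np.linalg.inv(K)@[u[0],u[1],1]*D[u[1],u[0]],1];return u,w[2].round(1)
c=((535.8,-12.5),-122.1)
for n,p,z in(("tray",(-70,0),20),("tray end",(-150,0),20),("head far",(-130,-34),34),("head near",(-60,-34),34),("handle",(-20,-34),32),("handle end",(25,-34),32),("scr h",(-120,29),30),("scr h0",(-50,29),30),("blade",(20,29),13)):print(n,h(c,p,z))
f=d["frame"]; print([tuple(map(int,f[v,u])) for u,v in((300,200),)])
E
```

```text
pos [544.6  70.4 212.8] rot [-1.798e+02  1.000e-01  5.770e+01] gap 42.6 t 19.8167 q [ 2.  0. 95.  0. 85. 34.]
total tx -1.389 ty 0.342 tz 0.009 tw -0.2593  rows>=10.5/4.2
tray (array([346, 184]), np.float64(21.2))
tray end (array([348, 116]), np.float64(22.4))
head far (array([319, 134]), np.float64(33.6))
head near (array([319, 194]), np.float64(34.4))
handle (array([319, 225]), np.float64(31.5))
handle end (array([319, 258]), np.float64(31.6))
scr h (array([373, 143]), np.float64(32.6))
scr h0 (array([370, 201]), np.float64(30.8))
blade (array([365, 248]), np.float64(235.5))
[(57, 56, 58)]
```

>>> apply_moves(series="-0.1158 0.0285 0 0 0; -0.1158 0.0285 0 0 0; -0.1158 0.0285 0 0 0; -0.1158 0.0285 0 0 0; -0.1158 0.0285 0 0 0")

```text
time: 20.23
tool_pos: [487.3, -100.2, 213.0]
tcp_rot: [-179.8, 0.0, 57.7]
ft_force: [0.5, -1.1, 0.7]
finger_gap: 42.1
grip_force: 0.0
```

>>> apply_moves(series="-0.1158 0.0285 0 0 0; -0.1158 0.0285 0 0 0; -0.1158 0.0285 0 0 0; -0.1158 0.0285 0 0 0; -0.1158 0.0285 0 0 0")

```text
time: 20.65
tool_pos: [430.6, -269.9, 213.1]
tcp_rot: [-179.8, -0.0, 57.7]
ft_force: [1.5, 0.4, 0.1]
finger_gap: 42.5
grip_force: 0.0
```

>>> apply_moves(series="-0.1158 0.0285 0 0 0; -0.1158 0.0285 0 0 0; 0 0 0 -0.052 0; 0 0 0 -0.052 0; 0 0 0 -0.052 0")

```text
time: 21.07
tool_pos: [408.3, -336.9, 212.7]
tcp_rot: [-179.8, -0.1, 75.7]
ft_force: [-0.2, 0.9, 0.1]
finger_gap: 43.0
grip_force: 0.0
```

>>> apply_moves(series="0 0 0 -0.052 0; 0 0 0 -0.051 0; 0 0 0 0 0; 0 0 0 0 0; 0 0 0 0 0")

```text
time: 21.48
tool_pos: [409.3, -336.4, 213.9]
tcp_rot: [-179.9, -0.1, 87.2]
ft_force: [-0.1, 0.8, -1.0]
finger_gap: 43.0
grip_force: 0.0
```

```bash
python3 - <<'E'
from h import *
import cv2
s=sense();d=snapshot("wrist");np.savez("w10.npz",**d,p=s["tool_pos"],r=s["tcp_rot"])
go(408.5,-336.5,60,87.4)
K=d["intrinsics"];T=wT(d,s["tool_pos"],s["tcp_rot"])
f=d["frame"].astype(int);m=((f[...,2]>1.6*f[...,0])&(f[...,2]>30)).astype(np.uint8)
n,l,st,ce=cv2.connectedComponentsWithStats(m)
for i in range(1,n):
    if st[i,4]>150:
        r=cv2.minAreaRect(np.argwhere(l==i)[:,::-1].astype(np.float32));P=ray([ce[i]],20,K,T)[0]
        B=ray(cv2.boxPoints(r),20,K,T)[:,:2];print(st[i],P.round(1),B.round().tolist(),f[l==i].mean(0).round())
E
```

```text
pos [ 409.4 -336.5  214.1] rot [-179.9   -0.    87.2] gap 42.3 t 21.5333 q [-45.  -3.  98.  -0.  85. -42.]
total tx -0.000 ty -0.003 tz 0.514 tw -0.0017  rows>=3.8/0.0
[ 334    0   93   42 1654] [ 490.  -162.7   20. ] [[436.0, -145.0], [533.0, -150.0], [535.0, -189.0], [435.0, -184.0]] [42. 70. 93.]
[284 119  59  15 438] [ 408.3 -271.6   20. ] [[373.0, -270.0], [442.0, -265.0], [443.0, -274.0], [374.0, -278.0]] [ 48.  78. 103.]
[ 285  148   65   82 1962] [ 409.8 -327.9   20. ] [[373.0, -295.0], [449.0, -299.0], [448.0, -403.0], [365.0, -399.0]] [24. 51. 81.]
[ 442  214  113   85 2746] [ 635.4 -446.2   20. ] [[568.0, -426.0], [591.0, -385.0], [737.0, -488.0], [717.0, -536.0]] [  7.  10. 102.]
```

```bash
python3 - <<'E'
from h import *
d=np.load("w10.npz");K=d["intrinsics"];T=wT(d,d["p"],d["r"]);yaw=float(d["r"][2])
f=d["frame"].astype(int);m=(f[...,2]>1.6*f[...,0])&(f[...,2]>30)
for v in list(range(146,172,2))+list(range(172,234,5))+[228,229,230,231]:
    u=np.flatnonzero(m[v,270:365])+270
    if len(u):print(v,u[0],u[-1],*[pt((0,0),-yaw,p[:2]-d["p"][:2]).round(1) for p in ray([(u[0],v),(u[-1]+1,v)],20,K,T)])
E
```

```text
148 287 346 [39.1 36. ] [ 39.1 -35.9]
150 285 349 [36.7 38.5] [ 36.7 -39.6]
152 285 349 [34.3 38.6] [ 34.3 -39.6]
154 285 349 [31.9 38.6] [ 31.9 -39.7]
156 285 349 [29.5 38.7] [ 29.5 -39.8]
158 285 349 [27.1 38.8] [ 27.1 -39.9]
160 285 349 [24.7 38.9] [ 24.7 -40. ]
162 286 349 [22.3 37.7] [ 22.3 -40. ]
164 286 348 [19.9 37.8] [ 19.9 -38.9]
166 311 323 [17.4  7.4] [17.4 -8.5]
168 311 323 [15.   7.4] [15.  -8.5]
170 311 323 [12.5  7.4] [12.5 -8.5]
172 311 323 [10.   7.4] [10.  -8.5]
177 311 323 [3.8 7.4] [ 3.8 -8.6]
182 311 323 [-2.4  7.5] [-2.4 -8.6]
187 311 323 [-8.8  7.5] [-8.8 -8.7]
192 311 323 [-15.2   7.5] [-15.2  -8.7]
197 311 323 [-21.6   7.6] [-21.6  -8.8]
202 311 323 [-28.2   7.6] [-28.2  -8.8]
207 311 323 [-34.8   7.6] [-34.8  -8.9]
212 311 323 [-41.4   7.7] [-41.4  -8.9]
217 311 322 [-48.2   7.7] [-48.1  -7.7]
222 311 322 [-55.    7.7] [-54.9  -7.7]
227 311 322 [-61.8   7.8] [-61.8  -7.8]
228 311 322 [-63.2   7.8] [-63.2  -7.8]
229 312 321 [-64.6   6.5] [-64.6  -6.5]
```

>>> apply_moves(series="-0.008 0.001 0.12 0 0; 0 0 0.13 0 0; 0 0 0.13 0 0; 0 0 0.13 0 0; 0 0 0.06 0 0")

```text
time: 21.95
tool_pos: [407.1, -336.4, 38.2]
tcp_rot: [-179.7, -0.3, 87.2]
ft_force: [-0.9, 0.5, -0.3]
finger_gap: 42.6
grip_force: 0.0
```

>>> apply_moves(series="0 0 0 0 0; 0 0 0 0 0; 0 0 0 0 0; 0 0 0 0 0; 0 0 0 0 0")

```text
time: 22.37
tool_pos: [411.2, -340.5, 46.3]
tcp_rot: [179.8, 0.2, 87.3]
ft_force: [0.0, 0.8, -0.3]
finger_gap: 42.7
grip_force: 0.0
```

```bash
python3 - <<'E'
from h import *
s=sense();d=snapshot("wrist");np.savez("w11.npz",**d,p=s["tool_pos"],r=s["tcp_rot"])
go(409.3,-339,11.3,87.4)
K=d["intrinsics"];T=wT(d,s["tool_pos"],s["tcp_rot"]);yaw=s["tcp_rot"][2]
f=d["frame"].astype(int);m=(f[...,2]>1.6*f[...,0])&(f[...,2]>30)
for v in list(range(136,300,7)):
    u=np.flatnonzero(m[v,240:395])+240
    if len(u):print(v,u[0],u[-1],*[pt((0,0),-yaw,p[:2]-d0).round(1) for d0 in [s["tool_pos"][:2]] for p in ray([(u[0],v),(u[-1]+1,v)],20,K,T)])
E
```

```text
pos [ 411.  -340.3   45.9] rot [1.798e+02 1.000e-01 8.740e+01] gap 42.6 t 22.4167 q [-45.   7. 106.  -0.  67. -42.]
total tx 0.004 ty -0.006 tz 0.115 tw -0.0004  rows>=0.8/0.0
164 253 374 [43. 39.] [ 42.9 -35.6]
171 251 377 [38.6 40.5] [ 38.6 -37.7]
178 252 377 [34.3 40.2] [ 34.2 -37.9]
185 252 376 [29.8 40.5] [ 29.8 -37.6]
192 252 376 [25.3 40.8] [ 25.3 -37.8]
199 302 326 [20.8  9.4] [20.7 -6.4]
206 301 326 [16.1 10.1] [16.1 -6.5]
213 301 326 [11.4 10.2] [11.4 -6.5]
220 301 326 [ 6.7 10.3] [ 6.7 -6.6]
227 301 326 [ 1.8 10.3] [ 1.8 -6.6]
234 301 326 [-3.1 10.4] [-3.1 -6.7]
241 301 326 [-8.  10.5] [-8.1 -6.7]
248 301 326 [-13.1  10.6] [-13.1  -6.8]
255 302 325 [-18.2  10. ] [-18.2  -6.1]
262 302 325 [-23.4  10. ] [-23.4  -6.2]
269 302 325 [-28.7  10.1] [-28.7  -6.2]
276 302 325 [-34.1  10.2] [-34.1  -6.3]
283 302 325 [-39.5  10.3] [-39.5  -6.3]
290 302 324 [-45.   10.4] [-45.1  -5.7]
297 302 324 [-50.7  10.4] [-50.7  -5.7]
```

>>> apply_moves(series="0.003 -0.006 0.05 0 0; 0 0 0.04 0 0; 0 0 0.02 0 0; 0 0 0 0 0; 0 0 0 0 0", squeeze=40)

```text
time: 22.83
tool_pos: [407.7, -337.8, 10.4]
tcp_rot: [-179.9, -0.1, 87.4]
ft_force: [-0.3, 0.4, 0.8]
finger_gap: 42.4
grip_force: 0.0
```

>>> apply_moves(series="0 0 0 0 0; 0 0 0 0 0; 0 0 0 0 0; 0 0 0 0 0; 0 0 0 0 0")

```text
time: 23.25
tool_pos: [408.2, -338.4, 11.1]
tcp_rot: [180.0, 0.0, 87.4]
ft_force: [-0.1, -0.3, -0.1]
finger_gap: 42.8
grip_force: 0.0
```

>>> apply_moves(series="0 0 0 0 1; 0 0 0 0 1; 0 0 0 0 1; 0 0 0 0 1; 0 0 0 0 1")

```text
time: 23.67
tool_pos: [408.2, -338.4, 11.1]
tcp_rot: [180.0, 0.0, 87.4]
ft_force: [0.1, -0.0, 2.5]
finger_gap: 17.0
grip_force: 40.0
```

```bash
python3 - <<'E'
from h import *
s=sense();d=snapshot("wrist");np.savez("w12.npz",**d,p=s["tool_pos"],r=s["tcp_rot"])
o=pt((535.8,-12.5),-122.1,(100,0));print(o);go(*o,100,-32.1);print(s["ft_force"],s["grip_force"])
K=d["intrinsics"];T=wT(d,s["tool_pos"],s["tcp_rot"]);yaw=s["tcp_rot"][2]
f=d["frame"].astype(int);m=(f[...,2]>1.6*f[...,0])&(f[...,2]>30)
for v in list(range(150,240,5)):
    u=np.flatnonzero(m[v,220:415])+220
    if len(u)>10:print(v,u[0],u[-1],*[pt((0,0),-yaw,p[:2]-s["tool_pos"][:2]).round(1) for p in ray([(u[0],v),(u[-1]+1,v)],20,K,T)])
E
```

```text
[482.66014205 -97.21219214]
pos [ 408.2 -338.4   11. ] rot [180.    0.   87.4] gap 16.6 t 23.7167 q [-45.  10. 107.  -0.  63. -43.]
total tx 0.814 ty 0.211 tz -0.297 tw 1.0425  rows>=6.5/16.7
[ 0.1115307  -0.00838181  2.47277869] 39.97286081314087
175 252 381 [42.5 31.9] [ 42.5 -31.8]
180 240 394 [40. 38.] [ 40.  -38.4]
185 239 395 [37.5 38.7] [ 37.5 -39. ]
190 239 395 [35.  38.9] [ 35.  -39.2]
195 239 394 [32.4 39.1] [ 32.4 -38.9]
200 240 394 [29.8 38.7] [ 29.8 -39.1]
205 240 393 [27.2 38.9] [ 27.2 -38.8]
210 240 393 [24.5 39.1] [ 24.5 -39. ]
215 242 392 [21.9 38.3] [ 21.9 -38.7]
220 302 332 [19.2  7.7] [19.2 -8.2]
225 301 332 [16.4  8.3] [16.4 -8.2]
230 301 332 [13.7  8.3] [13.7 -8.2]
235 300 333 [10.9  8.9] [10.9 -8.8]
```

>>> apply_moves(series="0 0 -0.03 0 1; 0 0 -0.08 0 1; 0 0 -0.1 0 1; 0 0 -0.09 0 1; 0 0 0 0 1", squeeze=60)

```text
time: 24.13
tool_pos: [410.7, -340.8, 107.6]
tcp_rot: [179.6, 0.4, 87.4]
ft_force: [0.8, 0.2, 1.0]
finger_gap: 16.0
grip_force: 59.3
```

```bash
python3 - <<'E'
from h import *
o=pt((535.8,-12.5),-122.1,(100,0));t=pt(o,-32.1,(10.6,0));print(t);go(*t,105,-32.1)
E
```

```text
[ 491.63963441 -102.84501708]
pos [ 410.7 -340.8  107.6] rot [179.6   0.4  87.4] gap 16.0 t 24.1333 q [-45.   2. 104.  -0.  73. -43.]
total tx 0.805 ty 0.233 tz 0.009 tw 1.0426  rows>=6.1/16.7
```

>>> apply_moves(series="0.115 0.0333 0 0 1; 0.115 0.0333 0 0 1; 0.115 0.0333 0 0 1; 0.115 0.0333 0 0 1; 0.115 0.0333 0 0 1")

```text
time: 24.55
tool_pos: [465.8, -166.5, 100.8]
tcp_rot: [-180.0, -0.0, 87.3]
ft_force: [1.5, -0.8, -0.7]
finger_gap: 15.9
grip_force: 59.3
```

>>> apply_moves(series="0.115 0.0333 0 0 1; 0.115 0.0333 0 0 1; 0 0 0 0.058 1; 0 0 0 0.058 1; 0 0 0 0.058 1")

```text
time: 24.97
tool_pos: [488.9, -99.0, 100.6]
tcp_rot: [-180.0, 0.0, 67.2]
ft_force: [-0.3, -0.4, -0.4]
finger_gap: 15.8
grip_force: 59.2
```

>>> apply_moves(series="0 0 0 0.058 1; 0 0 0 0.058 1; 0 0 0 0.058 1; 0 0 0 0.058 1; 0 0 0 0.058 1")

```text
time: 25.38
tool_pos: [488.6, -100.0, 100.7]
tcp_rot: [-180.0, 0.0, 33.9]
ft_force: [-0.9, 0.1, 0.1]
finger_gap: 16.2
grip_force: 59.3
```

>>> apply_moves(series="0 0 0 0.058 1; 0 0 0 0.058 1; 0 0 0 0.058 1; 0 0 0 0.058 1; 0 0 0 0.058 1")

```text
time: 25.8
tool_pos: [488.6, -100.0, 100.7]
tcp_rot: [-180.0, 0.0, 0.6]
ft_force: [0.0, -0.2, 0.1]
finger_gap: 15.5
grip_force: 59.3
```

>>> apply_moves(series="0 0 0 0.058 1; 0 0 0 0.058 1; 0 0 0 0.058 1; 0 0 0 0.058 1; 0 0 0 0.058 1")

```text
time: 26.22
tool_pos: [488.6, -100.0, 100.7]
tcp_rot: [180.0, 0.0, -32.6]
ft_force: [1.1, -0.3, -0.8]
finger_gap: 15.9
grip_force: 59.3
```

>>> apply_moves(series="0 0 0 0 1; 0 0 0 0 1; 0 0 0 0 1")

```text
time: 26.47
tool_pos: [488.8, -100.1, 100.7]
tcp_rot: [180.0, 0.0, -32.0]
ft_force: [-0.3, -0.3, 0.1]
finger_gap: 15.7
grip_force: 59.3
```

```bash
python3 - <<'E'
from h import *
o=pt((535.8,-12.5),-122.1,(100,0));t=pt(o,-32.1,(10.6,0));go(*t,50,-32.1)
E
```

```text
pos [ 488.8 -100.1  100.7] rot [180.   0. -32.] gap 15.7 t 26.4667 q [-17.  -2. 109.  -0.  73. 105.]
total tx 0.013 ty 0.003 tz 0.169 tw 0.0005  rows>=1.2/0.0
```

>>> apply_moves(series="0.013 0.003 0.06 0 1; 0 0 0.06 0 1; 0 0 0.05 0 1; 0 0 0 0 1; 0 0 0 0 1")

```text
time: 26.88
tool_pos: [490.9, -102.7, 49.1]
tcp_rot: [180.0, 0.1, -32.2]
ft_force: [1.0, 0.1, 0.3]
finger_gap: 15.9
grip_force: 59.3
```

>>> apply_moves(series="0 0 0 0 1; 0 0 0 0 1; 0 0 0 0 1; 0 0 0 0 1")

```text
time: 27.22
tool_pos: [492.5, -103.2, 50.8]
tcp_rot: [-180.0, -0.1, -32.3]
ft_force: [-0.0, -0.8, -0.1]
finger_gap: 15.9
grip_force: 59.3
```

```bash
cat > prof.py <<'E'
from h import *
import cv2
o=pt((535.8,-12.5),-122.1,(100,0));t=pt(o,-32.1,(10.6,0));go(*t,21.1,-32.1)
s=sense();d=snapshot("wrist");np.savez("w13.npz",**d,p=s["tool_pos"],r=s["tcp_rot"])
K=d["intrinsics"];T=wT(d,s["tool_pos"],s["tcp_rot"]);c=((535.8,-12.5),-122.1)
def prof(P):
    u=[]
    for p in P:
        q=np.linalg.inv(T)@np.r_[pt(*c,p),20,1];u.append((K@q[:3]/q[2])[:2])
    u=np.array(u,np.float32)[None];return cv2.remap(d["frame"],u[...,0],u[...,1],cv2.INTER_LINEAR)[0]
for n,P in(("along y at x=75",[(75,y) for y in np.arange(44,76,1.)]),("x at y=56",[(x,56) for x in np.arange(46,160,1.)]),("x at y=62",[(x,62) for x in np.arange(145,165,1.)])):
    a=prof(P).astype(int);print(n);print(" ".join("%g:%d/%d"%((p[1] if n[6]=="y" else p[0]),v[2],v[2]-v[0]) for p,v in zip(P,a)))
E
python3 prof.py
```

```text
pos [ 492.5 -103.2   50.8] rot [-1.80e+02 -1.00e-01 -3.23e+01] gap 15.9 t 27.2167 q [-18.   2. 111.  -0.  67. 105.]
total tx -0.003 ty 0.001 tz 0.099 tw -0.0013  rows>=0.7/0.0
along y at x=75
44:92/65 45:91/64 46:89/61 47:75/54 48:64/42 49:66/32 50:63/31 51:68/11 52:69/1 53:63/-1 54:69/0 55:71/1 56:65/1 57:66/0 58:71/5 59:109/49 60:121/64 61:121/64 62:121/64 63:120/63 64:121/63 65:121/64 66:121/64 67:120/64 68:123/64 69:105/55 70:90/49 71:119/64 72:110/55 73:123/19 74:145/13 75:148/14
x at y=56
46:88/17 47:120/61 48:121/65 49:121/63 50:122/64 51:122/65 52:122/64 53:122/64 54:122/65 55:123/65 56:115/61 57:84/47 58:80/43 59:77/18 60:69/-1 61:69/0 62:72/1 63:67/1 64:66/1 65:64/1 66:66/0 67:73/1 68:73/0 69:69/0 70:70/1 71:70/0 72:67/1 73:73/0 74:70/1 75:65/1 76:69/2 77:68/1 78:70/2 79:70/1 80:68/0 81:67/0 82:68/0 83:64/1 84:61/1 85:60/0 86:62/0 87:71/1 88:71/1 89:71/1 90:67/1 91:69/0 92:67/0 93:71/0 94:76/2 95:76/0 96:80/1 97:83/1 98:83/1 99:87/1 100:82/1 101:76/0 102:74/0 103:77/1 104:77/1 105:72/-1 106:70/1 107:68/1 108:71/0 109:75/0 110:74/1 111:79/1 112:79/0 113:76/1 114:74/0 115:74/1 116:67/1 117:67/0 118:71/1 119:66/1 120:66/0 121:64/0 122:65/0 123:74/1 124:74/0 125:69/1 126:71/0 127:71/1 128:67/0 129:75/0 130:70/1 131:65/0 132:71/1 133:68/0 134:71/0 135:72/0 136:68/0 137:68/0 138:70/1 139:64/0 140:62/2 141:61/1 142:62/0 143:71/-1 144:66/7 145:53/26 146:57/32 147:103/56 148:123/65 149:124/65 150:123/64 151:123/64 152:123/65 153:123/65 154:123/65 155:123/64 156:123/65 157:125/67 158:131/45 159:142/15
x at y=62
145:121/64 146:121/65 147:122/65 148:123/65 149:122/64 150:122/64 151:123/65 152:123/65 153:123/64 154:123/65 155:123/64 156:123/64 157:125/67 158:129/39 159:144/12 160:148/14 161:147/14 162:145/14 163:144/14 164:144/14
```

>>> apply_moves(series="-0.003 0.006 0.03 -0.0013 1; 0 0 0.03 0 1; 0 0 0.02 0 1; 0 0 0.008 0 1; 0 0 0 0 1")

```text
time: 27.68
tool_pos: [489.0, -103.7, 22.0]
tcp_rot: [180.0, 0.1, -32.1]
ft_force: [-0.4, 0.7, -0.4]
finger_gap: 15.8
grip_force: 59.3
```

>>> apply_moves(series="0 0 0 0 1; 0 0 0 0 1; 0 0 0 0 1")

```text
time: 27.93
tool_pos: [490.4, -104.1, 23.7]
tcp_rot: [-180.0, -0.0, -32.1]
ft_force: [-0.4, -0.2, -0.6]
finger_gap: 16.1
grip_force: 59.3
```

>>> apply_moves(series="0 0 0.004 0 1; 0 0 0 0 1; 0 0 0.004 0 1; 0 0 0 0 1; 0 0 0 0 1")

```text
time: 28.35
tool_pos: [490.3, -104.1, 21.2]
tcp_rot: [-180.0, -0.0, -32.1]
ft_force: [-0.1, 0.3, 0.7]
finger_gap: 16.1
grip_force: 59.4
```

>>> apply_moves(series="0 0 0.002 0 1; 0 0 0 0 1; 0 0 0 0 1")

```text
time: 28.6
tool_pos: [490.4, -104.1, 21.1]
tcp_rot: [-180.0, -0.0, -32.1]
ft_force: [-2.6, 0.1, 7.7]
finger_gap: 15.7
grip_force: 60.2
```

Floor contact came at 21.1, as predicted. Now I release, lift and verify by depth.

>>> apply_moves(series="0 0 -0.003 0 0.4; 0 0 0 0 0.2; 0 0 0 0 0; 0 0 0 0 0; 0 0 -0.03 0 0")

```text
time: 29.02
tool_pos: [488.5, -103.5, 28.7]
tcp_rot: [179.9, 0.2, -32.1]
ft_force: [-0.1, 0.4, 0.4]
finger_gap: 42.2
grip_force: 0.0
```

>>> apply_moves(series="0 0 -0.1 0 0; 0 0 -0.13 0 0; 0 0 -0.13 0 0; 0 0 -0.13 0 0; 0 0 -0.13 0 0")

```text
time: 29.43
tool_pos: [489.6, -103.9, 218.8]
tcp_rot: [-180.0, -0.0, -32.1]
ft_force: [1.8, -0.4, 0.1]
finger_gap: 42.5
grip_force: 0.0
```

>>> apply_moves(series="-0.1 0 0 0 0; -0.1 0 0 0 0; -0.1 0 0 0 0; 0 0 0 0 0; 0 0 0 0 0")

```text
time: 29.85
tool_pos: [413.2, -55.6, 217.1]
tcp_rot: [-180.0, -0.1, -32.1]
ft_force: [0.5, -0.1, -0.2]
finger_gap: 42.9
grip_force: 0.0
```

>>> apply_moves(series="0 0 0 0 0; 0 0 0 0 0; 0 0 0 0 0; 0 0 0 0 0; 0 0 0 0 0")

```text
time: 30.27
tool_pos: [414.1, -56.4, 216.1]
tcp_rot: [180.0, 0.0, -32.1]
ft_force: [0.3, 0.0, 0.5]
finger_gap: 42.7
grip_force: 0.0
```

```bash
python3 - <<'E'
from h import *
s=sense();d=snapshot("wrist");np.savez("w14.npz",**d,p=s["tool_pos"],r=s["tcp_rot"]);print(s["tool_pos"],s["time"],s["ft_force"])
K=d["intrinsics"];T=wT(d,s["tool_pos"],s["tcp_rot"]);D=d["depth"];c=((535,-13.8),-122.1)
def h(pp,z):
    q=np.linalg.inv(T)@np.r_[pt(*c,pp),z,1];u=(K@q[:3]/q[2])[:2].round().astype(int)
    if not(0<=u[0]<640 and 0<=u[1]<400):return "out"
    return u,(T@np.r_[np.linalg.inv(K)@[u[0],u[1],1]*D[u[1],u[0]],1])[2].round(1),d["frame"][u[1],u[0]]
for n,p,z in(("tray",(70,0),20),("tray",(130,0),20),("bar -",(65,43),30),("bar +",(135,43),30),("handle",(100,0),30),("handle end",(100,-48),30),("head",(-90,-34),34),("bhandle end",(30,-34),32),("scr h",(-110,29),30),("scr0",(-50,29),30),("blade",(25,29),13)):print(n,*h(p,z))
t=snapshot("top");a=np.load("top0.npz");df=np.abs(t["frame"].astype(int)-a["frame"]).max(2)
import cv2
n,l,st,ce=cv2.connectedComponentsWithStats((df>35).astype(np.uint8))
for i in range(1,n):
    if st[i,4]>12:print("changed",st[i])
E
```

```text
[414.07276402 -56.42377227 216.10936852] 30.2667 [0.25139261 0.0114837  0.53039421]
tray [289 113] 20.9 [ 57  93 121]
tray [341 113] 21.4 [ 57  91 119]
bar - [283  72] 32.6 [27 57 90]
bar + [347  72] 29.5 [29 60 95]
handle [315 113] 31.8 [28 57 91]
handle end [315 156] 30.5 [27 56 92]
head [150 144] 35.9 [22 48 79]
bhandle end [255 144] 33.8 [48 46 46]
scr h [125  86] 30.6 [25 65 94]
scr0 [179  86] 30.8 [24 54 86]
blade [250  88] 13.3 [97 94 99]
changed [286 147  41  27 323]
changed [271 161  22  19 151]
changed [323 168  12  10  47]
changed [295 179  10   9  42]
changed [279 181   8   8  20]
changed [182 182  44  51 651]
changed [305 187   5   5  13]
changed [311 190   5   7  21]
changed [318 190   7  10  31]
changed [ 203  190  186  210 9449]
changed [331 194  19  21 119]
changed [406 209  37  26 388]
changed [  0 255  11  18 131]
changed [   0  254  112   94 3149]
changed [  43  303  134   97 5750]
changed [  0 304   9  10  44]
changed [290 334  42  23 653]
changed [  0 338  36  62 887]
changed [ 59 340   5   9  21]
changed [  8 374  46  26 455]
changed [345 387   9  13  67]
changed [284 390  43  10 306]
```

```bash
python3 -c "from bench import hand_in;print(hand_in())"
```

```text
the job is handed in; nothing more can be done
None
```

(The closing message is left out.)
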